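# Hang up the pipettor by way of the slanted rest

### The arm

A 7-joint arm with a two-finger parallel gripper is mounted at the origin on the work surface. World frame = base frame: x ahead of the robot, y to its left, z up, the work surface at z = 0. Lengths are in mm, angles in rad, forces in N, time in s.
With the tool pointing down it reaches from about 400 to 875 mm from the base axis. Payload 4.4 kg.
Tool frame: the origin (TCP) lies midway between the tips of the shut fingers; the grasp point (between the pads) lies 19 mm behind it (ctrl.grip_point_offset is the distance from the TCP to the grasp point, in mm); z points along the fingers, y is the direction in which the jaws open and shut (so a half turn about z gives the same grasp; the last joint's range is limited). The gripper opens to 85 mm and grips with 20 to 120 N. Pads are 22 mm wide; open, the fingers measure 114 mm over their backs; the gripper's body (76 mm by 85 mm) begins 54 mm behind the grasp point. The pads swing forward as they close: fully open they stand 13 mm farther back than shut.
Start: joints at [1.137, 0.628, 0.038, 1.517, -0.027, 0.996, -0.02], TCP at [233.744, -606.532, 231.313] pointing down, gripper open.
Joint ranges: [-3.06, 3.06], [-0.37, 2.12], [-1.25, 1.32], [0.18, 2.47], [-1.1, 4.24], [0.23, 1.98], [-2.94, 2.94]. Speed limits (rad/s): [2.57, 2.57, 3.14, 3.14, 3.14, 3.14, 3.14].

### API

Orientations are given as [roll, pitch, yaw] about the fixed x, y, z axes, in that order (R = Rz(yaw) Ry(pitch) Rx(roll)).
In Python, from cell import ctrl, imaging, models gives the robot as it stands. The module is installed in compiled form; this text tells all that it offers.
- The arm moves only by the tool drive_tool, never from a script. Its argument "deltas" is text: rows parted by semicolons, each of 5 numbers parted by spaces: the shift along the tool's x, y, z in m, then the turn about the tool's z in degrees, then the finger opening in m, from 0 to 0.0854. A call has 1 to 12 rows; each row is the pose to reach, as a shift and turn from the pose commanded when the call began, along the tool's axes at that moment; what a row does not reach only later rows make up. A row lasts 1/8 s, in which the tool goes at most 62.5 mm and 10.7 degrees, less where a joint would pass 70% of its speed; a pose out of reach is approached as far as the arm can. A call with a gripper value outside its range is refused whole. The fingers move at their own pace and stop on an object; the grip force is fixed at half the most. Time passes only in rows, so rows that repeat a pose let the fingers close. It gives the time, the measured TCP pose, the force and the opening at its end, in the units of the state.
- ctrl.read_state(): the state, without advancing time (a new reading comes with each control period).
- imaging.get_image(name): name is "scene" or "top" or "wrist"; returns a dict with "color" (420x560x3 uint8, red, green, blue), "range_z" (420x560 float32, mm along the optical axis (not along the pixel's ray), 0 where there is no reading), "vfov" (degrees; the focal length in pixels is half the picture's height over the tangent of half this angle, whatever the lens; pixels are square), "cx", "cy" (the principal point, pixels), "extrinsics" (4x4, takes a point from camera to world coordinates). Camera axes: x right, y down, z forward; pixel columns grow to the right and rows downward; lengths in mm; the calibration is good to about 2 mm. A picture is of the moment at which its call begins.
- ctrl.finish_job(): hands the job in, once; it reports no verdict.
Trained networks look in a picture, given as the dict that the camera call returned (one of the last four; its "shot" number tells which), for a name from the list of things; names that differ only in an ending like _2 or _b are one class to them, and where a whole thing is asked for, a point or a joint stands for the part that bears it (a point fixed in the world has none). Each returns a list of dicts, best first, with "score" (0 to 1); they miss things now and then, are a little off and sometimes report something else, mostly with a low value. They report only what shows in the picture. A call takes as long as a camera call. They do not tell look-alikes from the thing itself.
- models.spot_in(picture, thing): "point" ([column, row] in pixels, amid what is visible of it).
- models.landmark_of(picture, thing): "point" ([column, row] in pixels: a listed point, or the origin of a listed thing).
The state is a dict: "clock": time; "qpos": joint angles; "qd": joint speeds; "tau": joint torques, N m; "eef_pos": TCP position; "tool_rot": TCP orientation; "force": force on the tool from outside, world axes, zero at the start; "torque": the same for the moment, N m; "width": finger opening in mm.
Only numpy, scipy, OpenCV 4.12 (cv2) and the standard library are available. Lean on these libraries where they do the work, as an engineer would, in place of code of your own. Each camera call takes 0.05 s, during which the arm holds its last target.

### The job

Pick up the electronic pipettor lying on the rubber mat, lay it tip-down in the slanted rest with its hook on the upper side, and let go of it. Then take it afresh by its head from above, stand it upright, carry it to the rack and lower its hook over the rail until it catches, with the handle on the side of the panel away from the robot's base, and leave it hanging there. Do not drop the pipettor and leave the other things on the bench where they are.

Things in the scene. Friction and masses are not known exactly. Their poses are not given: they have to be found in the camera images.
- pip_mid (a point): Pipettor, 235 mm long, 130 to 250 g: white flat-sided handle (30 wide in y, 26 thick in z) and thin grey shaft. Point: centre of the handle's section at the balance point. x along it towards the head (tip at x=-128, handle x=-43 to +107), z to the hook side (faces at z=-13, +13). Starts flat on the mat, hook up, tip roughly towards the robot.
- pip_hook (a point): Middle of the hook slot's closed end, where the rail bears: at x=+32, z=+20.5 from pip_mid, same axes. The hook is 22 wide in y: arm x=+32 to +38 standing 20 out of the z=+13 face, then a 5 thick lip reaching back to x=+14; slot 15 wide (z=+13 to +28), open towards the tip.
- pip_head (a point): Centre of the pipettor's head, a good place to grip it above the hook: x=+79 from pip_mid, same axes. Head: x=+38 to +107 from pip_mid, plain parallel sides 30 apart in y, black display on the hook side (z).
- pipettor: The whole pipettor; origin on the handle's back face, 13 from pip_mid along -z. Same axes. Shaft: 85 long, 12 across at the shoulder (x=-43), its axis 2 nearer the hook side than the handle's.
- mat: Fixed black rubber mat, 190 (x) x 85 (y) x 4 mm, on which the pipettor starts; origin at the centre of its underside.
- rest: Fixed slanted rest: grey base 170 x 100 x 10 mm, column, trough at 45 deg rising to its +x, open side up and to -x. Origin: centre of base underside. Trough floor 24 wide; two pairs of cheeks 14 long, 42 apart, 16 high, centred 33 below and 37 above the seat along the slope, sides free between. A 7 high ledge stops the handle's shoulder; shaft and head stick out of the two ends.
- rest_seat (a point): Where pip_mid lies with the pipettor home in the rest: 13 off the trough floor, 125 mm above the bench. Axes of the rest (x level, z up): there the pipettor's x points along (0.707,0,0.707), its z (hook) along (-0.707,0,0.707). Some mm up the slope is fine; it may slide down to the ledge or stay by friction.
- rack: Fixed hanging rack: grey base 120 (x) x 215 (y) x 10 mm, posts at y=-100 and +100, between them an upright aluminium panel 6 thick, 105 to 185 mm above the bench; its top edge is the rail. Origin: centre line of the panel at bench height; base runs x=-55 to +65.
- rail_top (a point): Middle of the rail (panel's top edge, 185 mm up, half-way between posts). x square to the panel, away from the robot; y along the rail. Hung: handle on the +x side, hook lip on the -x side, pipettor's x up and its z along the rack's -x, pip_hook on this edge, tip 25 above the bench.
- dish: Bystander to leave alone: shallow clear dish, 60 across, 14 high; loose, origin at the centre of its underside.
- mineral: Bystander to leave alone: grey mineral sample, 54 across, 36 high; loose, origin at the centre of its underside.
- jar: Bystander to leave alone: amber jar with black cap, 52 across, 75 high; loose, origin at the centre of its underside.
- beaker: Bystander to leave alone: clear beaker, 60 across, 85 high; loose, origin at the centre of its underside.
- slidebox: Bystander to leave alone: wooden slide box, 85 x 100 x 32; loose, origin at the centre of its underside.
- weight: Bystander to leave alone: brass weight, 40 across, 45 high; loose, origin at the centre of its underside.
- loupe: Bystander to leave alone: black hand lens lying flat, 130 long, 56 wide, 10 high; loose, origin at the centre of its underside.
Not all that is in view belongs to the job. Leave any pink or turquoise look-alike of the rest alone.

How it is judged:
By the outcome, as a careful person would: the job done as asked, in the order asked, and still so for the second after the job is handed in, with the robot touching nothing.
It also fails if it takes over 67 s, if anything falls off the work surface, if the arm or the gripper's body presses on something with over 40 N, if the wrist force passes 120 N, or if a joint passes its speed limit or range.

## Working session

There is one attempt and no reset: what is moved stays moved. The work goes in short steps, Python scripts to look and compute and a tool call to move; the robot and the scene stay as the last step left them, time stands still between calls to the robot, and variables do not carry over. Pictures are saved under pics/ and viewed, and the job is handed in when it is done.

Besides the shell and the picture viewer there is one more tool, called after "Call:" as name(argument=value, ...) on one line, values as JSON. drive_tool: Moves the arm, as the interface text tells. Its arguments: {"type":"object","properties":{"deltas":{"type":"string"}},"required":["deltas"]}

```bash
mkdir -p pics; cat > h.py <<'E'
import numpy as np, cv2
from cell import ctrl, imaging, models
def f(im): return im["color"].shape[0]/2/np.tan(np.radians(im["vfov"])/2)
def px2w(im,u,v,z=None,plane=None):
    F=f(im);T=np.array(im["extrinsics"])
    d=np.array([(u-im["cx"])/F,(v-im["cy"])/F,1.])
    if plane is not None:
        D=T[:3,:3]@d; k=(plane-T[2,3])/D[2]; return T[:3,3]+k*D
    if z is None: z=im["range_z"][int(round(v)),int(round(u))]
    return T[:3,:3]@(d*z)+T[:3,3]
def w2px(im,p):
    T=np.array(im["extrinsics"]);c=T[:3,:3].T@(np.array(p)-T[:3,3]);F=f(im)
    return np.array([c[0]/c[2]*F+im["cx"],c[1]/c[2]*F+im["cy"]])
def save(im,n,crop=None,s=1):
    c=im["color"][:,:,::-1]
    if crop: c=c[crop[1]:crop[3],crop[0]:crop[2]]
    cv2.imwrite(f"pics/{n}.png",cv2.resize(c,None,fx=s,fy=s,interpolation=cv2.INTER_CUBIC))
def cloud(im):
    F=f(im);T=np.array(im["extrinsics"]);Z=im["range_z"].astype(float)
    v,u=np.mgrid[:Z.shape[0],:Z.shape[1]]
    P=np.stack([(u-im["cx"])/F*Z,(v-im["cy"])/F*Z,Z],-1)@T[:3,:3].T+T[:3,3]
    P[Z==0]=np.nan
    return P
E
python3 - <<'E'
from h import *
print(ctrl.read_state())
for n in("top","scene"):
    im=imaging.get_image(n);save(im,n+"0")
    for t in["pip_mid","pip_hook","pip_head","pipettor","mat","rest","rest_seat","rack","rail_top"]:
        for r in models.landmark_of(im,t)[:3]:
            u,v=r["point"];
            try:w=px2w(im,u,v).round(0)
            except Exception as e:w=None
            print(n,t,round(r["score"],2),np.round(r["point"]),w)
    print(np.array(im["extrinsics"]).round(2).tolist(),im["vfov"])
E
```

```text
{'clock': 0.0, 'qpos': array([ 1.1372381 ,  0.62933255,  0.03842639,  1.5183649 , -0.02700752,
        0.99630188, -0.01999039]), 'qd': array([-7.60475833e-04, -1.25247780e-03,  9.25987218e-04, -5.56307913e-04,
        1.86440418e-03,  8.55809674e-04,  5.55462205e-05]), 'tau': array([-9.12965952e-04, -5.63407195e+01,  1.22581366e+00, -1.93451107e+01,
        1.11070729e-02,  1.03710510e-02,  5.90374512e-06]), 'eef_pos': array([ 233.50436216, -605.94164734,  230.39859148]), 'tool_rot': array([-3.13970339e+00,  8.75450804e-06,  3.67776414e-01]), 'force': array([0.03484343, 0.48615175, 0.14847278]), 'torque': array([ 0.03909022, -0.02918127, -0.02053221]), 'width': 85.43985869444538}
top pip_mid 0.67 [192. 202.] [553. 316.  30.]
top pip_hook 0.85 [195. 193.] [581. 304.  48.]
top pip_head 0.81 [198. 184.] [615. 297.  38.]
top pip_head 0.66 [194. 193.] [579. 304.  54.]
top pipettor 0.74 [192. 203.] [547. 315.  34.]
top mat 0.62 [192. 205.] [541. 318.  29.]
top rest 0.94 [144. 178.] [643. 488.  28.]
top rest 0.89 [210. 282.] [281. 233. 138.]
top rest 0.76 [361. 276.] [ 285. -270.    3.]
to
[... 615 characters left out ...]
scene mat 0.88 [355. 206.] [553. 303.  20.]
scene mat 0.47 [183. 302.] [ 543. -330.    8.]
scene rest 0.97 [155. 243.] [ 299. -288.   11.]
scene rest 0.62 [291. 173.] [276. 258.   9.]
scene rest 0.59 [420. 200.] [659. 507.   7.]
scene rest_seat 0.88 [416. 170.] [533. 636.  -1.]
scene rest_seat 0.84 [283. 141.] [ 89. 368.   3.]
scene rest_seat 0.77 [148. 205.] [ 109. -221.   -3.]
scene rack 0.8 [181. 304.] [ 545. -336.    7.]
scene rack 0.5 [373. 175.] [486. 456.  33.]
scene rack 0.34 [367. 207.] [591. 319.  32.]
scene rail_top 0.59 [175. 258.] [ 548. -325.  182.]
[[0.61, 0.53, -0.59, 1314.21], [0.79, -0.41, 0.46, -602.39], [-0.0, -0.74, -0.67, 1020.9], [0.0, 0.0, 0.0, 1.0]] 48.27185859274581
```

```bash
python3 - <<'E'
from h import *
im=imaging.get_image("top");save(im,"t1",(100,120,440,340),2.3)
im=imaging.get_image("scene");save(im,"s1",(60,90,480,380),1.85)
E
```

```text
(no output)
```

View pics/t1.png

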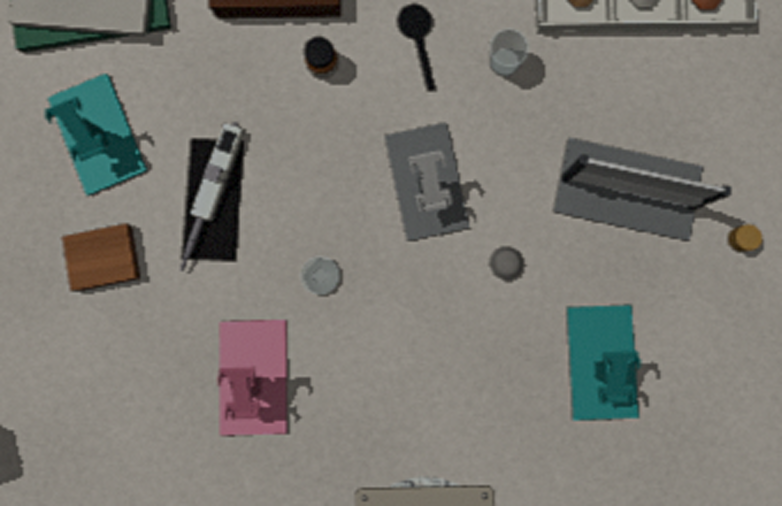

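View pics/s1.png

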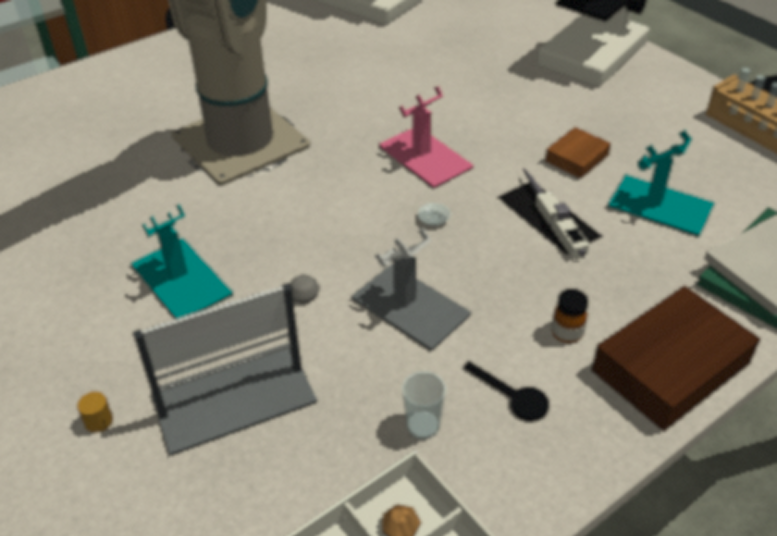

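```bash
cat >> h.py <<'E'
def plan(x,y,z,yaw_deg,st=None):
    "world TCP target -> tool deltas (m, deg), from measured state"
    st=st or ctrl.read_state(); p=st["eef_pos"]; r=st["tool_rot"]
    w=r[2]; X=np.array([np.cos(w),np.sin(w)]);Y=np.array([np.sin(w),-np.cos(w)])
    d=np.array([x,y,z])-p
    turn=-(yaw_deg-np.degrees(w)); turn=(turn+180)%360-180
    print("delta tool m",np.round([d[:2]@X/1e3,d[:2]@Y/1e3,-d[2]/1e3],4),"turn",round(turn,2),"| now",p.round(1),"yaw",round(np.degrees(w),2),"rp",np.round(r[:2],4),"width",round(st["width"],1),"q",st["qpos"].round(2),"t",round(st["clock"],2))
E
python3 - <<'E'
from h import *
im=imaging.get_image("wrist");save(im,"w0",s=1.3)
print(np.array(im["extrinsics"]).round(2).tolist(),im["vfov"])
plan(540,-20,420,0)
P=cloud(imaging.get_image("top"))
for z0,z1,bx in((100,200,(400,700,-480,-180)),(60,220,(400,700,-120,80)),):
    m=(P[...,2]>z0)&(P[...,2]<z1)&(P[...,0]>bx[0])&(P[...,0]<bx[1])&(P[...,1]>bx[2])&(P[...,1]<bx[3])
    q=P[m]; print(len(q),q.mean(0),np.percentile(q,[2,98],axis=0).round(0))
E
```

```text
[[0.36, -0.89, -0.29, 309.86], [-0.93, -0.34, -0.11, -577.87], [0.0, 0.31, -0.95, 374.38], [0.0, 0.0, 0.0, 1.0]] 59.73387599319353
delta tool m [ 0.4966 -0.4372 -0.1887] turn 21.07 | now [ 233.7 -606.5  231.3] yaw 21.07 rp [-3.1416 -0.    ] width 85.4 q [ 1.14  0.63  0.04  1.52 -0.03  1.   -0.02] t 1.15
463 [ 540.86391479 -319.29678743  158.59225085] [[ 514. -420.  107.]
 [ 569. -218.  189.]]
276 [547.56003355 -12.34899785 115.47865495] [[513. -38.  86.]
 [584.  15. 155.]]
```

View pics/w0.png

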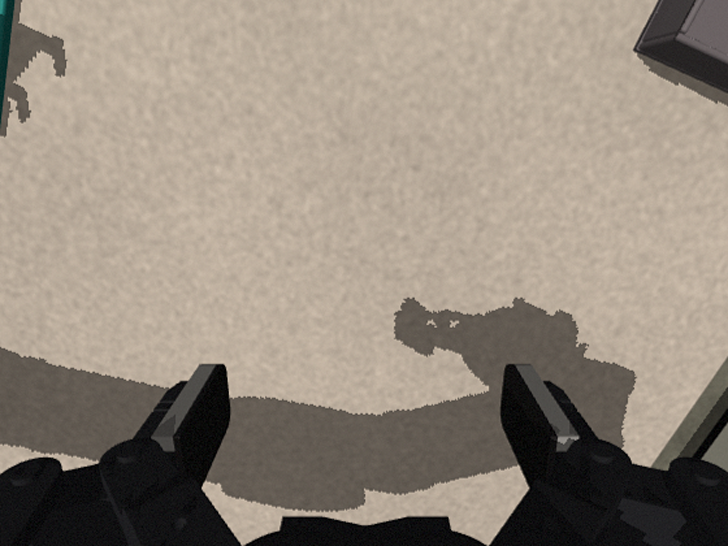

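```bash
python3 - <<'E'
from h import *
plan(470,-330,480,0)
E
```

```text
delta tool m [ 0.3199 -0.1731 -0.2487] turn 21.07 | now [ 233.7 -606.5  231.3] yaw 21.07 rp [-3.1415 -0.    ] width 85.4 q [ 1.14  0.63  0.04  1.52 -0.03  1.   -0.02] t 1.2
```

Call:
drive_tool(deltas="0.03 -0.015 -0.04 4 0.0854;0.08 -0.045 -0.09 9 0.0854;0.13 -0.07 -0.14 14 0.0854;0.18 -0.1 -0.18 19 0.0854;0.23 -0.125 -0.21 21 0.0854;0.28 -0.15 -0.235 21 0.0854;0.32 -0.173 -0.249 21 0.0854;0.32 -0.173 -0.249 21 0.0854;0.32 -0.173 -0.249 21 0.0854")

```text
clock: 2.33
eef_pos: [470.8, -329.3, 480.5]
tool_rot: [3.141, -0.0, 0.004]
force: [0.4, -0.1, -1.0]
width: 85.1
```

```bash
python3 - <<'E'
from h import *
im=imaging.get_image("wrist");save(im,"w1",s=1.3)
P=cloud(im)
Z=P[...,2]
m=(Z>120)&(Z<195)&(P[...,0]>480)&(P[...,0]<600)&(P[...,1]>-460)&(P[...,1]<-200)
q=P[m];print(len(q),q.mean(0),np.percentile(q,[1,99],axis=0).round(1).tolist())
t=P[m&(Z>178)];print(len(t),Z[m].max())
for y in range(-430,-200,20):
    b=t[abs(t[:,1]-y)<10]
    if len(b):print(y,len(b),b[:,0].min().round(1),b[:,0].max().round(1),b[:,2].max().round(1))
for th in["rail_top","rack"]:
    for r in models.landmark_of(im,th)[:2]:print(th,r["score"],np.round(r["point"]),px2w(im,*r["point"]).round(1),px2w(im,*r["point"],plane=185 if th=="rail_top" else 0).round(1))
plan(520,-20,480,0)
E
```

```text
1417 [ 543.75535914 -321.23672358  179.13421075] [[514.8, -425.3, 124.8], [571.2, -222.8, 187.4]]
1159 188.51064319895312
-430 72 512.8 526.6 185.8
-410 125 514.0 527.7 188.1
-390 97 522.1 532.1 188.5
-370 94 527.6 536.5 187.7
-350 93 532.0 540.9 187.4
-330 94 536.4 546.3 187.4
-310 103 540.8 550.5 187.7
-290 103 546.1 555.9 187.3
-270 100 550.5 560.1 187.1
-250 102 554.7 565.3 188.1
-230 176 557.9 572.8 186.8
rack 0.8 [276.  99.] [ 541.8 -324.3  187.1] [ 537.3 -322.2    0. ]
delta tool m [ 0.051  -0.3121 -0.0004] turn -0.14 | now [ 468.3 -331.9  479.6] yaw -0.14 rp [3.1412e+00 2.1000e-03] width 85.3 q [ 0.51  0.35  0.08  1.3  -0.03  1.49 -0.98] t 2.48
```

View pics/w1.png

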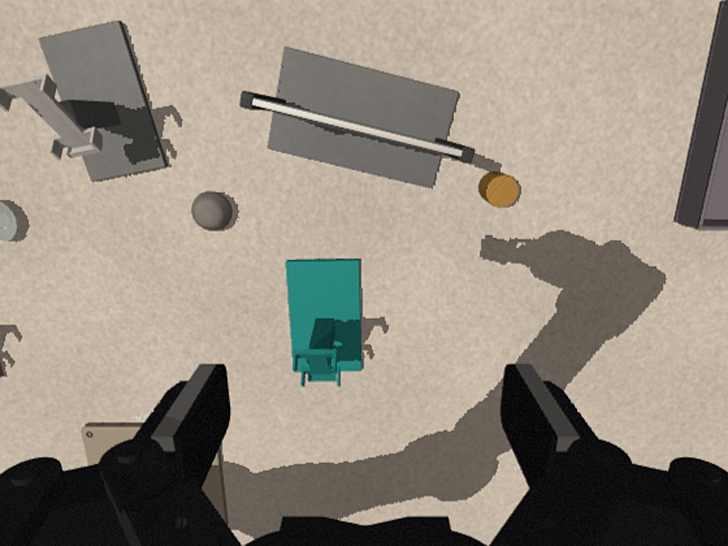

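Call:
drive_tool(deltas="0.013 -0.06 0 0 0.0854;0.025 -0.12 0 0 0.0854;0.038 -0.18 0 0 0.0854;0.045 -0.24 0 0 0.0854;0.05 -0.29 0 0 0.0854;0.051 -0.312 0 0 0.0854;0.051 -0.312 0 0 0.0854;0.051 -0.312 0 0 0.0854")

```text
clock: 3.48
eef_pos: [520.5, -20.8, 480.0]
tool_rot: [3.14, 0.001, -0.003]
force: [0.3, -0.7, -0.5]
width: 85.3
```

```bash
python3 - <<'E'
from h import *
im=imaging.get_image("wrist");save(im,"w2",s=1.3)
np.save("P_rest.npy",cloud(im)); np.save("C_rest.npy",im["color"])
P=cloud(im);Z=P[...,2]
m=(Z>60)&(P[...,0]>450)&(P[...,0]<650)&(P[...,1]>-120)&(P[...,1]<90)
q=P[m];print(len(q),np.percentile(q,[1,99],axis=0).round(1).tolist())
b=(Z>6)&(Z<14)&(P[...,0]>420)&(P[...,0]<680)&(P[...,1]>-130)&(P[...,1]<110)
g=P[b][:,:2].astype(np.float32);r=cv2.minAreaRect(g);print("base",len(g),r)
for th in["rest_seat","rest","pip_mid","pip_head","pip_hook"]:
    for r in models.landmark_of(im,th)[:3]:print(th,round(r["score"],2),np.round(r["point"]),px2w(im,*r["point"]).round(1),px2w(im,*r["point"],plane={"rest_seat":125,"rest":0}.get(th,17)).round(1))
plan(500,300,480,-20)
E
```

```text
34269 [[512.5, -89.6, 95.0], [573.4, 47.4, 565.1]]
base 5157 ((534.7791137695312, -25.136367797851562), (250.1659393310547, 130.97537231445312), 23.12666130065918)
rest_seat 0.97 [439. 315.] [527.2 -76.5 513.7] [ 260.6 -272.6  125. ]
rest_seat 0.97 [108. 320.] [227.9 273.4  87.9] [253.8 252.9 125. ]
rest_seat 0.64 [277. 137.] [537.8 -17.1 103.4] [540.5 -17.3 125. ]
rest 0.75 [273. 118.] [566.  -12.  132.4] [556.3  -9.5   0. ]
rest 0.67 [413. 268.] [ 284.7 -267.5   11.8] [ 278.5 -272.3    0. ]
rest 0.62 [134. 271.] [280.1 252.9   9.5] [275.1 257.2   0. ]
pip_mid 0.85 [ 70. 123.] [552.3 310.7  28.9] [551.3 317.3  17. ]
pip_head 0.81 [82. 73.] [626.7 279.8  28.8] [627.2 285.8  17. ]
pip_head 0.35 [ 68. 123.] [551.8 313.6  31.9] [550.5 322.1  17. ]
pip_hook 0.61 [ 64. 104.] [582.1 303.9  49.8] [581.  322.5  17. ]
delta tool m [-2.080e-02 -3.189e-01  3.000e-04] turn 19.98 | now [520.7 -18.9 480.3] yaw -0.02 rp [3.1414 0.    ] width 85.5 q [ 0.03  0.26 -0.06  1.44  0.02  1.45 -1.6 ] t 3.77
```

View pics/w2.png

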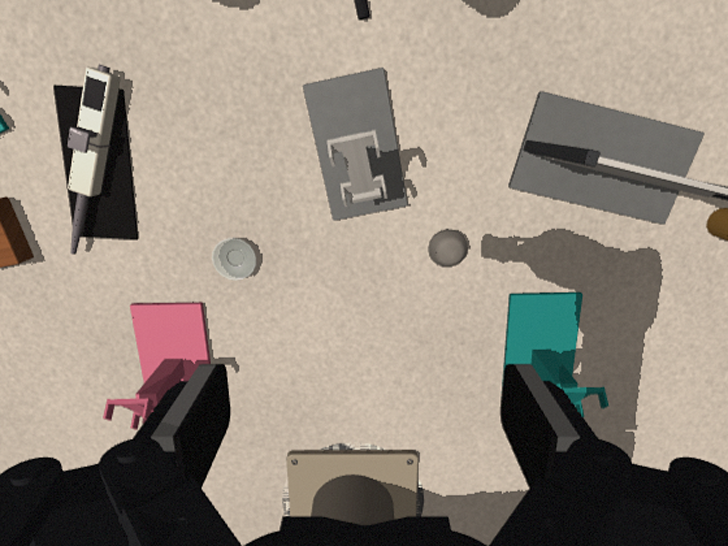

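```bash
python3 - <<'E'
from h import *
P=np.load("P_rest.npy");Z=P[...,2]
R=(P[...,0]>440)&(P[...,0]<680)&(P[...,1]>-100)&(P[...,1]<70)
vv,uu=np.mgrid[:420,:560];R&=vv<180
b=R&(Z>7)&(Z<16)
lab=cv2.morphologyEx(b.astype(np.uint8),cv2.MORPH_OPEN,np.ones((3,3)))
n,L,S,_=cv2.connectedComponentsWithStats(lab);
k=S[1:,4].argmax()+1; k_=L==k; print(n,S[k])
g=P[lab>0][:,:2].astype(np.float32);print("base",len(g),cv2.minAreaRect(g))
t=R&(Z>70); q=P[t];
print(len(q),np.percentile(q,[0,2,50,98,100],axis=0).round(1).tolist())
r=cv2.minAreaRect(q[:,:2].astype(np.float32));print("trough",r)
# plane fit RANSAC for 45deg floor
best=None;rng=np.random.default_rng(0)
for _ in range(500):
    a=q[rng.choice(len(q),3,replace=False)];nn=np.cross(a[1]-a[0],a[2]-a[0]);l=np.linalg.norm(nn)
    if l<50:continue
    nn/=l;nn*=np.sign(nn[2]);inl=abs((q-a[0])@nn)<1.5
    if best is None or inl.sum()>best.sum():best=inl
c=q[best].mean(0);nn=np.linalg.svd(q[best]-c)[2][2];nn*=np.sign(nn[2]);print("floor",best.sum(),c.round(1),nn.round(3),"yaw",np.degrees(np.arctan2(-nn[1],-nn[0])))
e=np.array([-nn[0],-nn[1]]);e/=np.linalg.norm(e);sl=np.array([e[0]*nn[2],e[1]*nn[2],np.hypot(*nn[:2])]);la=np.array([-e[1],e[0],0])
s=(q-c)@sl;l=(q-c)@la;h=(q-c)@nn
f_=q[best];print("s",np.percentile((f_-c)@sl,[0,1,50,99,100]).round(1),"l",np.percentile((f_-c)@la,[0,1,50,99,100]).round(1))
for a in range(-60,70,6):
    mm=(s>=a)&(s<a+6)
    if mm.sum():print(a,mm.sum(),"l",l[mm].min().round(1),l[mm].max().round(1),"h",np.percentile(h[mm],[5,50,97]).round(1))
E
```

```text
2 [ 234   52   79  118 5084]
base 5084 ((564.3451538085938, -12.12335205078125), (170.0933380126953, 99.9454345703125), 11.21541690826416)
1457 [[507.8, -45.6, 74.4], [512.1, -41.0, 85.8], [553.3, -14.8, 118.2], [585.5, 11.4, 154.5], [589.0, 15.2, 159.3]]
trough ((547.9425659179688, -15.26529312133789), (74.86443328857422, 47.97185516357422), 11.216202735900879)
floor 968 [553.2 -14.3 118.9] [-0.692 -0.136  0.709] yaw 11.139424851060609
s [-48.9 -47.6   2.2  40.2  41.3] l [-23.1 -20.6  -0.   21.1  23.3]
-60 1 l -13.7 -13.7 h [5.6 5.6 5.6]
-54 78 l -17.7 18.0 h [-1.6  6.7  7.8]
-48 143 l -23.6 23.1 h [-1.1  1.8 12.6]
-42 92 l -23.8 23.6 h [-1.1 -0.1 16.3]
-36 142 l -23.9 23.9 h [-4.7 -0.  16.4]
-30 72 l -23.9 23.6 h [-3.2  0.1 11. ]
-24 52 l -13.0 12.5 h [-2.9 -0.2  1. ]
-18 51 l -12.7 12.8 h [-5.4  0.1  0.7]
-12 59 l -12.9 11.9 h [-14.6  -0.    1.4]
-6 50 l -12.3 11.6 h [-0.6  0.3  1.6]
0 54 l -12.0 11.9 h [-1.   0.2  1.4]
6 53 l -11.9 11.9 h [-0.9  0.3  1.5]
12 57 l -11.7 11.8 h [-0.8  0.3  1.1]
18 58 l -11.8 11.4 h [-0.5  0.3  1.5]
24 105 l -23.0 24.0 h [-1.1  0.2 16.2]
30 133 l -23.7 24.1 h [-0.8  0.2 16.6]
36 257 l -23.9 24.1 h [-5.1 -0.5 16.3]
```

Call:
drive_tool(deltas="0.005 -0.06 0 5 0.0854;0.01 -0.12 0.02 10 0.0854;0.015 -0.18 0.05 15 0.0854;0.02 -0.24 0.09 20 0.0854;0.025 -0.29 0.13 22 0.0854;0.03 -0.32 0.16 22 0.0854;0.03 -0.325 0.18 22 0.0854;0.03 -0.325 0.18 22 0.0854;0.03 -0.325 0.18 22 0.0854")

```text
clock: 4.9
eef_pos: [551.3, 306.2, 301.5]
tool_rot: [-3.141, -0.002, -0.384]
force: [0.4, -0.2, -0.0]
width: 85.5
```

```bash
python3 - <<'E'
from h import *
im=imaging.get_image("wrist");save(im,"w3",s=1.3)
P=cloud(im);np.save("P_pip.npy",P);Z=P[...,2]
R=(P[...,0]>420)&(P[...,0]<700)&(P[...,1]>230)&(P[...,1]<400)
q=P[R&(Z>24)&(Z<40)]
print(len(q),np.percentile(q[:,2],[5,50,95]))
h=q[abs(q[:,2]-np.median(q[:,2]))<3]
r=cv2.minAreaRect(h[:,:2].astype(np.float32));print(r)
for th in["pip_mid","pip_head","pip_hook"]:
    for r in models.landmark_of(im,th)[:2]:print(th,round(r["score"],2),np.round(r["point"]),px2w(im,*r["point"]).round(1))
plan(552,314,150,-22)
E
```

```text
3323 [25.26466711 30.45822525 32.29627078]
((582.0322265625, 309.74029541015625), (29.918319702148438, 149.60301208496094), 70.46282196044922)
pip_mid 0.95 [269. 168.] [553.4 319.8  30.1]
pip_head 0.76 [268.  96.] [626.6 290.3  30.7]
pip_hook 0.85 [269. 146.] [578.4 308.6  51.2]
delta tool m [-0.002  -0.0073  0.1517] turn -0.0 | now [551.1 306.5 301.7] yaw -22.0 rp [-3.1399e+00 -1.6000e-03] width 85.3 q [-0.49  0.54 -0.1   1.48  0.06  1.12 -2.56] t 5.1
```

View pics/w3.png

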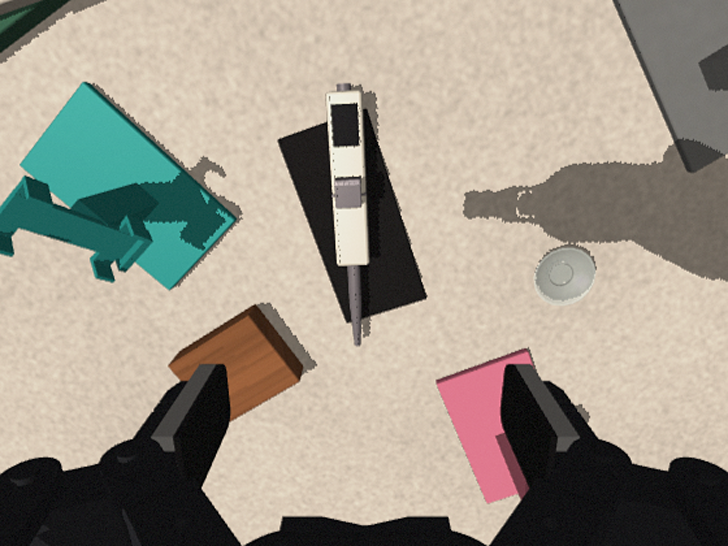

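```bash
python3 - <<'E'
from h import *
plan(556.5,318.7,5,-19.5)
E
```

```text
delta tool m [ 0.0005 -0.0133  0.2967] turn -2.5 | now [551.1 306.5 301.7] yaw -22.0 rp [-3.1399e+00 -1.6000e-03] width 85.3 q [-0.49  0.54 -0.1   1.48  0.06  1.12 -2.56] t 5.1
```

Call:
drive_tool(deltas="0 -0.013 0.05 -2.5 0.0854;0 -0.013 0.1 -2.5 0.0854;0 -0.013 0.15 -2.5 0.0854;0 -0.013 0.2 -2.5 0.0854;0 -0.013 0.23 -2.5 0.0854;0 -0.013 0.25 -2.5 0.0854;0 -0.013 0.25 -2.5 0.0854;0 -0.013 0.25 -2.5 0.0854")

```text
clock: 6.1
eef_pos: [556.3, 319.7, 51.8]
tool_rot: [-3.139, -0.002, -0.339]
force: [0.6, -0.4, -0.3]
width: 85.9
```

```bash
python3 - <<'E'
from h import *
im=imaging.get_image("wrist");save(im,"w4",s=1.3)
P=cloud(im);Z=P[...,2]
R=(P[...,0]>420)&(P[...,0]<700)&(P[...,1]>230)&(P[...,1]<400)
q=P[R&(Z>26)&(Z<34)&(np.mgrid[:420,:560][0]<260)]
r=cv2.minAreaRect(q[:,:2].astype(np.float32));print(len(q),r)
plan(556.5,318.7,5,-19.5)
E
```

```text
11510 ((606.220947265625, 301.0409240722656), (30.29537010192871, 104.76324462890625), 70.4074478149414)
delta tool m [0.0005 0.001  0.047 ] turn 0.06 | now [556.4 319.8  52. ] yaw -19.44 rp [-3.1392e+00 -2.0000e-03] width 85.6 q [-0.51  0.84 -0.09  1.67  0.11  0.63 -2.57] t 6.15
```

View pics/w4.png

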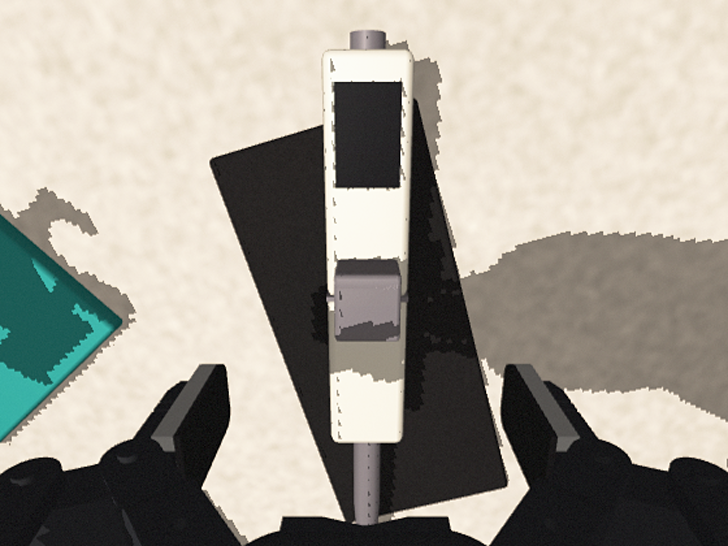

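Call:
drive_tool(deltas="0.001 0.001 0.03 0 0.0854;0.001 0.001 0.047 0 0.0854;0.001 0.001 0.047 0 0.0854;0.001 0.001 0.047 0 0.02;0.001 0.001 0.047 0 0.02;0.001 0.001 0.047 0 0.02;0.001 0.001 0.047 0 0.02;0.001 0.001 0.047 0 0.02;0.001 0.001 0.047 0 0.02;0.001 0.001 0.047 0 0.02")

```text
clock: 7.4
eef_pos: [556.5, 318.4, 4.2]
tool_rot: [-3.14, -0.001, -0.339]
force: [-0.4, 0.7, 6.3]
width: 28.9
```

```bash
python3 - <<'E'
from h import *
im=imaging.get_image("wrist");save(im,"w5",s=1.3)
plan(557,318.7,260,-10)
E
```

```text
delta tool m [ 0.0004 -0.0005 -0.2558] turn -9.43 | now [556.5 318.4   4.2] yaw -19.43 rp [-3.1402e+00 -1.1000e-03] width 29.0 q [-0.52  0.91 -0.08  1.68  0.12  0.55 -2.58] t 7.45
```

View pics/w5.png

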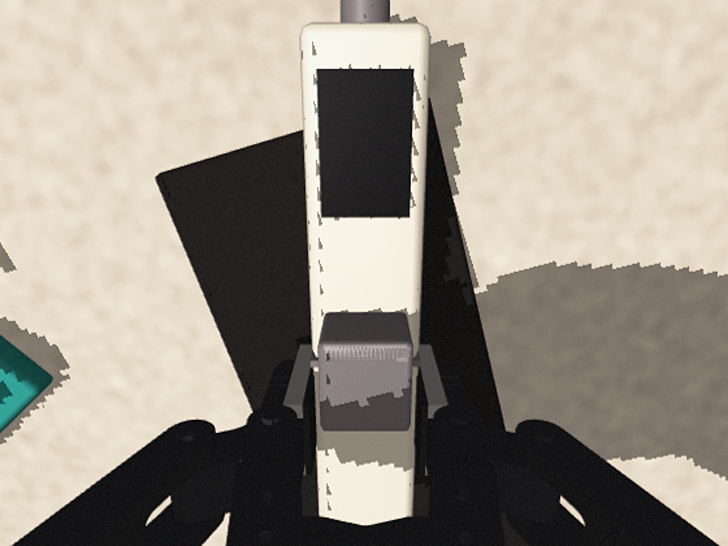

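Call:
drive_tool(deltas="0 0 -0.01 0 0.02;0 0 -0.03 0 0.02;0 0 -0.06 0 0.02;0 0 -0.1 0 0.02;0 0 -0.14 0 0.02;0 0 -0.18 0 0.02;0 0 -0.21 0 0.02;0 0 -0.225 0 0.02;0 0 -0.225 0 0.02")

```text
clock: 8.57
eef_pos: [556.1, 318.0, 229.5]
tool_rot: [-3.14, -0.001, -0.339]
force: [-0.0, 0.1, -1.9]
width: 29.4
```

```bash
python3 - <<'E'
from h import *
im=imaging.get_image("wrist");save(im,"w6",s=1.3)
P=cloud(im);Z=P[...,2]
m=(Z>230)&(np.mgrid[:420,:560][0]<230)&(abs(P[...,0]-600)<80)
q=P[m];st=ctrl.read_state();w=st["tool_rot"][2];e=np.array([np.cos(w),np.sin(w)])
s=(q[:,:2]-st["eef_pos"][:2])@e
for a in range(10,140,10):
    b=q[(s>a)&(s<=a+10)]
    if len(b):print(a,len(b),np.percentile(b[:,2]-st["eef_pos"][2],[10,50,90]).round(1))
print(s.max())
plan(543.2,-16.3,230,11.2)
E
```

```text
30 828 [26.5 27.4 28.3]
40 2471 [26.6 27.5 28.3]
50 2616 [26.7 27.6 28.6]
60 2899 [27.  28.4 29.3]
70 3183 [26.9 28.4 29.3]
80 3403 [27.  28.4 29.4]
90 3684 [26.6 27.7 28.8]
100 1358 [19.5 24.7 27.5]
108.3718970962119
delta tool m [ 0.0995  0.3189 -0.002 ] turn -30.63 | now [555.4 317.6 228. ] yaw -19.43 rp [3.1411e+00 4.0000e-04] width 29.3 q [-0.5   0.62 -0.11  1.55  0.08  0.98 -2.54] t 8.62
```

View pics/w6.png

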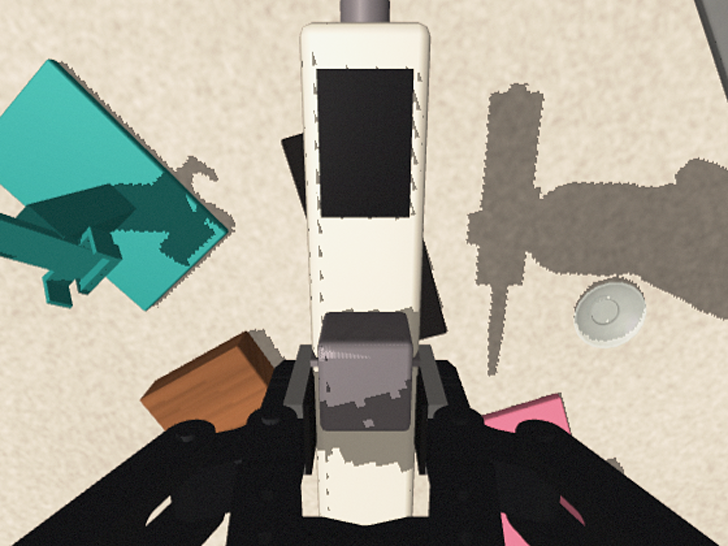

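Call:
drive_tool(deltas="0.01 0.035 0 -4 0.02;0.03 0.085 0 -9 0.02;0.045 0.14 0 -14 0.02;0.06 0.19 0 -19 0.02;0.075 0.24 0 -24 0.02;0.09 0.285 0 -28 0.02;0.099 0.31 0 -30.6 0.02;0.101 0.319 0 -30.6 0.02;0.101 0.319 0 -30.6 0.02;0.101 0.319 0 -30.6 0.02")

```text
clock: 9.88
eef_pos: [544.9, -14.5, 228.1]
tool_rot: [-3.14, 0.0, 0.197]
force: [-0.9, -0.6, -0.9]
width: 28.8
```

```bash
python3 - <<'E'
from h import *
im=imaging.get_image("wrist");save(im,"w7",s=1.3)
plan(544.9,-16.0,180,11.2)
E
```

```text
delta tool m [-0.0003  0.0014  0.0482] turn 0.12 | now [544.9 -14.6 228.2] yaw 11.32 rp [-3.1406  0.    ] width 28.6 q [ 0.15  0.49 -0.26  1.81  0.16  0.86 -1.56] t 9.93
```

View pics/w7.png

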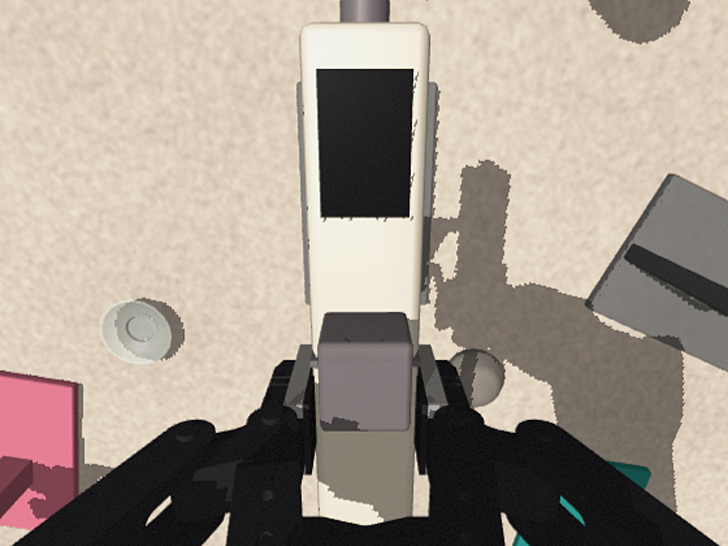

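Call:
drive_tool(deltas="0 0.0015 0.03 0 0.02;0 0.0015 0.06 0 0.02;0 0.0015 0.073 0 0.02;0 0.0015 0.073 0 0.02;0 0.0015 0.078 0 0.02;0 0.0015 0.082 0 0.02;0 0.0015 0.085 0 0.02;0 0.0015 0.088 0 0.02")

```text
clock: 10.92
eef_pos: [545.0, -18.2, 143.0]
tool_rot: [3.141, -0.001, 0.195]
force: [-11.1, -1.2, 23.0]
width: 29.5
```

```bash
python3 - <<'E'
from h import *
im=imaging.get_image("scene");save(im,"s2",(180,120,380,300),4)
s=ctrl.read_state();print(s["force"],s["torque"])
plan(544.9,-16.0,117,11.2)
E
```

```text
[-9.10293934e+00  1.85626058e-02  2.13433166e+01] [0.11522077 1.04439583 0.03296242]
delta tool m [ 0.0004 -0.0022  0.0258] turn -0.04 | now [544.9 -18.3 142.8] yaw 11.16 rp [ 3.1406e+00 -5.0000e-04] width 28.8 q [ 0.13  0.61 -0.23  1.89  0.21  0.66 -1.6 ] t 10.97
```

View pics/s2.png

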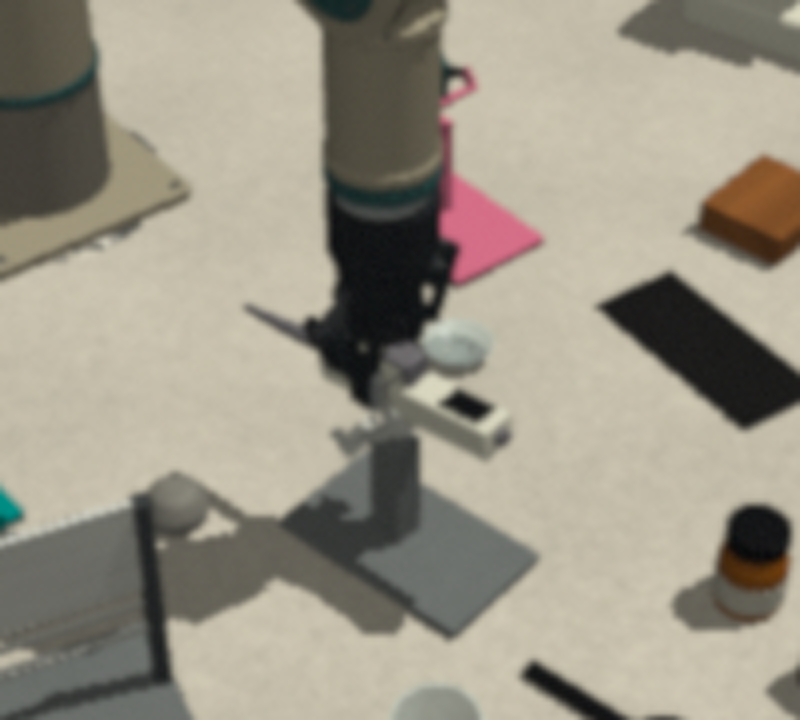

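```bash
cat >> h.py <<'E'
def tilt(im,zmin=100,rows=260):
    P=cloud(im);Z=P[...,2];st=ctrl.read_state();w=st["tool_rot"][2];p=st["eef_pos"]
    e=np.array([np.cos(w),np.sin(w)]);l=np.array([-e[1],e[0]])
    D=P-p;s=D[...,:2]@e;t=D[...,:2]@l
    m=(Z>zmin)&(np.mgrid[:420,:560][0]<rows)&(abs(t)<9)&(s>30)&(s<140)
    x=s[m];z=D[...,2][m]
    k=np.polyfit(x,z,1)
    for _ in range(4):
        r=abs(z-np.polyval(k,x))<2.5; k=np.polyfit(x[r],z[r],1)
    print("tilt deg",np.degrees(np.arctan(k[0])).round(1),"z at s=0",k[1].round(1),"n",r.sum(),"smax",x[r].max().round(1))
E
python3 - <<'E'
from h import *
im=imaging.get_image("wrist");save(im,"w8",s=1.3)
tilt(im)
E
```

```text
tilt deg 4.6 z at s=0 26.9 n 13953 smax 100.5
```

View pics/w8.png

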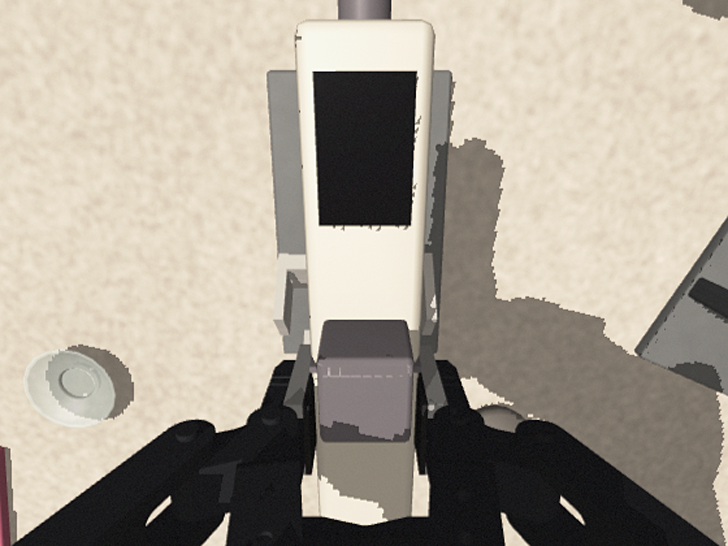

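Call:
drive_tool(deltas="0 -0.003 0.003 0 0.02;0 -0.003 0.006 0 0.02;0 -0.003 0.009 0 0.02;0 -0.003 0.012 0 0.02;0 -0.003 0.012 0 0.02")

```text
clock: 11.65
eef_pos: [542.9, -18.3, 130.3]
tool_rot: [3.138, 0.003, 0.192]
force: [-9.4, -5.2, 16.6]
width: 29.3
```

```bash
python3 - <<'E'
from h import *
im=imaging.get_image("wrist");save(im,"w9",s=1.3)
tilt(im)
plan(544.9,-16.0,117,11.2)
E
```

```text
tilt deg 20.3 z at s=0 30.2 n 16714 smax 92.3
delta tool m [ 0.0024 -0.0019  0.0133] turn -0.19 | now [542.9 -18.3 130.3] yaw 11.01 rp [3.1379e+00 3.1000e-03] width 29.1 q [ 0.12  0.62 -0.22  1.91  0.22  0.64 -1.61] t 11.7
```

View pics/w9.png

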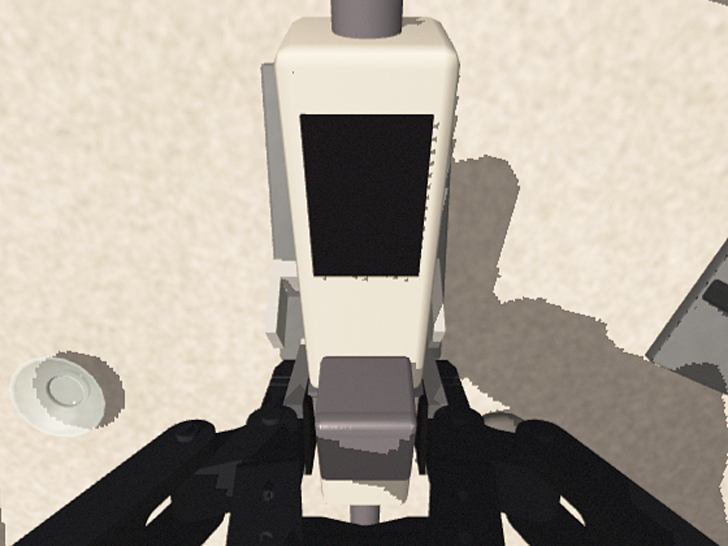

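Call:
drive_tool(deltas="0.001 -0.001 0.003 0 0.02;0.002 -0.002 0.006 0 0.02;0.002 -0.002 0.009 0 0.02;0.002 -0.002 0.009 0 0.02")

```text
clock: 12.2
eef_pos: [543.8, -18.0, 121.3]
tool_rot: [3.136, 0.005, 0.19]
force: [-11.1, -9.2, 19.3]
width: 29.0
```

```bash
python3 - <<'E'
from h import *
im=imaging.get_image("wrist");save(im,"w10",s=1.3)
tilt(im)
plan(544.9,-16.0,117,11.2)
im=imaging.get_image("scene");save(im,"s3",(210,130,330,260),5)
E
```

```text
tilt deg 16.9 z at s=0 53.3 n 10059 smax 90.4
delta tool m [ 0.0015 -0.0018  0.0043] turn -0.3 | now [543.8 -18.  121.3] yaw 10.9 rp [3.1359 0.0051] width 29.2 q [ 0.12  0.64 -0.21  1.91  0.23  0.62 -1.62] t 12.25
```

View pics/w10.png

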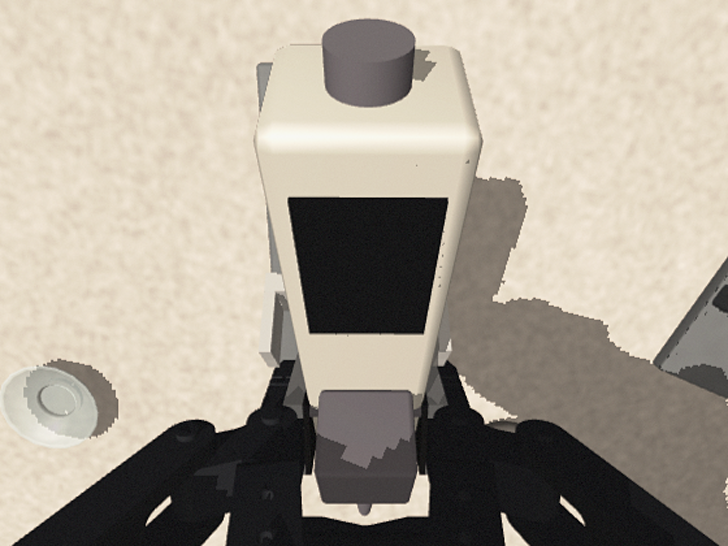

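View pics/s3.png

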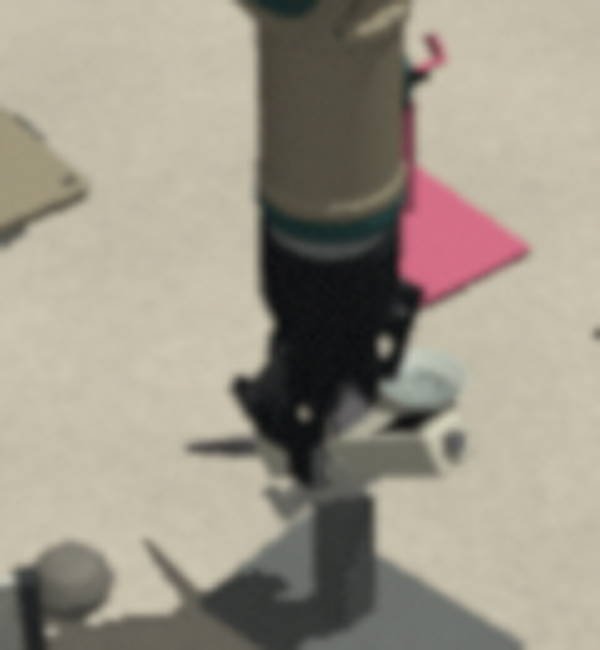

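Call:
drive_tool(deltas="0.001 0.002 0.002 0 0.02;0.001 0.004 0.004 0 0.02;0.001 0.004 0.006 0 0.02;0.001 0.004 0.007 0 0.02;0.001 0.004 0.007 0 0.02")

```text
clock: 12.92
eef_pos: [545.5, -18.1, 115.0]
tool_rot: [3.139, 0.004, 0.194]
force: [-13.2, -1.9, 26.3]
width: 28.9
```

```bash
cat >> h.py <<'E'
def tilt2(im,r0=150,r1=255,c0=240,c1=320):
    P=cloud(im)[r0:r1,c0:c1].reshape(-1,3);P=P[~np.isnan(P[:,0])]
    rng=np.random.default_rng(0);best=None
    for _ in range(300):
        a=P[rng.choice(len(P),3,replace=False)];n=np.cross(a[1]-a[0],a[2]-a[0]);l=np.linalg.norm(n)
        if l<100:continue
        n/=l;i=abs((P-a[0])@n)<1.2
        if best is None or i.sum()>best.sum():best=i
    c=P[best].mean(0);n=np.linalg.svd(P[best]-c,full_matrices=False)[2][2];n*=np.sign(n[2])
    print("face normal",n.round(3),"tilt",np.degrees(np.arccos(n[2])).round(1),"dir",np.degrees(np.arctan2(-n[1],-n[0])).round(1),"c",c.round(1),best.sum(),len(P))
    return c,n
E
python3 - <<'E'
from h import *
im=imaging.get_image("wrist");save(im,"w11",s=1.3)
tilt2(im)
plan(544.9,-16.0,117,11.2)
print(ctrl.read_state()["force"])
E
```

```text
face normal [-0.549 -0.119  0.827] tilt 34.2 dir 12.2 c [607.2  -6.3 204.3] 6094 8359
delta tool m [-0.0002 -0.0022 -0.002 ] turn -0.1 | now [545.5 -18.1 115. ] yaw 11.1 rp [3.1394 0.0038] width 29.3 q [ 0.12  0.65 -0.21  1.91  0.23  0.61 -1.62] t 12.97
[-13.2662795   -2.5976706   26.69342342]
```

View pics/w11.png

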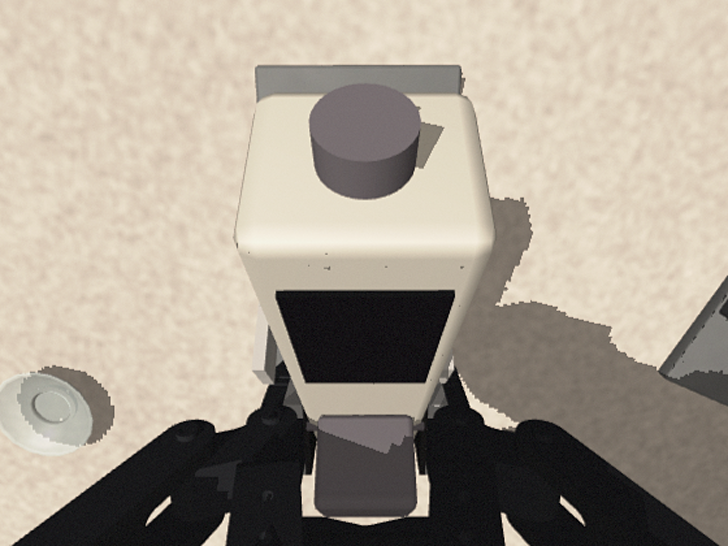

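```bash
python3 - <<'E'
from h import *
im=imaging.get_image("wrist")
c,n=tilt2(im,200,310,230,335)
sx=np.array([n[2]*np.cos(.195),n[2]*np.sin(.195),np.hypot(n[0],n[1])])
# pip axis perpendicular distance below top face; seat offset
seat=np.array([541.8,-16.6,125.3]);print("seat->face dist (13 wanted)",(c-seat)@n)
im=imaging.get_image("top");save(im,"t2",(230,150,350,240),6)
E
```

```text
face normal [-0.643 -0.128  0.755] tilt 41.0 dir 11.3 c [595.2  -9.1 194.2] 11358 11500
seat->face dist (13 wanted) 16.76041628510157
```

View pics/t2.png

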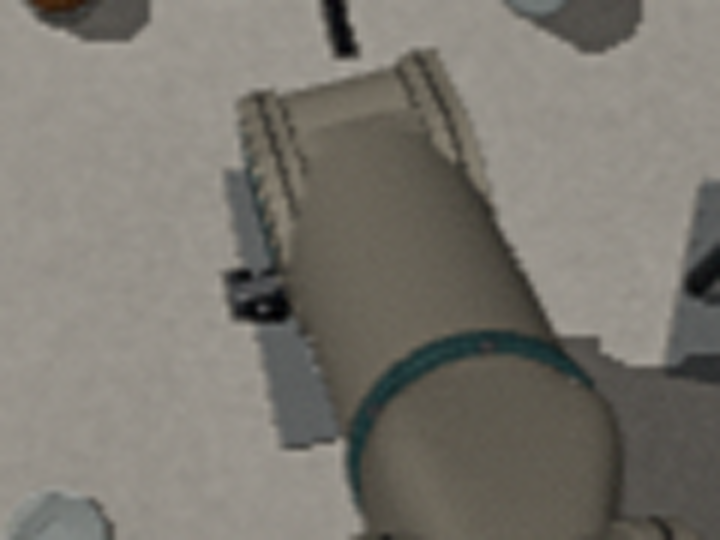

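Call:
drive_tool(deltas="0 0 0.002 0 0.02;0 0 0.003 0 0.02;0 0 0.004 0 0.02;0 0 0.004 0 0.02")

```text
clock: 13.58
eef_pos: [546.5, -17.9, 112.3]
tool_rot: [3.139, 0.002, 0.194]
force: [-13.2, -3.4, 34.2]
width: 29.0
```

```bash
python3 - <<'E'
from h import *
im=imaging.get_image("wrist")
c,n=tilt2(im,215,315,230,335)
seat=np.array([541.8,-16.6,125.3]);print("seat->face dist (13 wanted)",(c-seat)@n)
print(ctrl.read_state()["force"]); plan(545,-17,112,11.2)
E
```

```text
face normal [-0.677 -0.134  0.724] tilt 43.6 dir 11.2 c [595.  -9. 199.] 6770 6802
seat->face dist (13 wanted) 16.324613730345074
[-14.50842941  -3.15419763  34.06771249]
delta tool m [-0.0013 -0.0012  0.0003] turn -0.09 | now [546.5 -17.9 112.3] yaw 11.11 rp [3.139e+00 1.600e-03] width 29.2 q [ 0.12  0.65 -0.21  1.91  0.23  0.6  -1.62] t 13.62
```

```bash
python3 - <<'E'
from h import *
im=imaging.get_image("wrist");save(im,"w12",s=1.3)
P=cloud(im)
c,n=tilt2(im,215,315,230,335)
e=np.array([-n[0],-n[1]]);e/=np.linalg.norm(e)
sx=np.array([e[0]*n[2],e[1]*n[2],np.hypot(n[0],n[1])]);la=np.array([-e[1],e[0],0])
seat=np.array([541.8,-16.6,125.3])
D=P-seat;h=(P-c)@n;s=D@sx;l=D@la
m=(abs(h)<2)&(np.mgrid[:420,:560][0]<330)
print("face s range",np.percentile(s[m],[0,1,50,99,100]).round(1),"l range",np.percentile(l[m],[1,99]).round(1))
m2=(h<-3)&(h>-22)&(s>80)&(s<140)&(abs(l)<20)
print("endface s",np.percentile(s[m2],[5,50,95]).round(1),m2.sum())
E
```

```text
face normal [-0.677 -0.135  0.723] tilt 43.7 dir 11.3 c [595.   -9.1 199. ] 6782 6801
face s range [ 35.7  37.8  91.9 105.1 105.9] l range [-20.7  11.2]
endface s [107.7 108.9 109.8] 9764
```

View pics/w12.png

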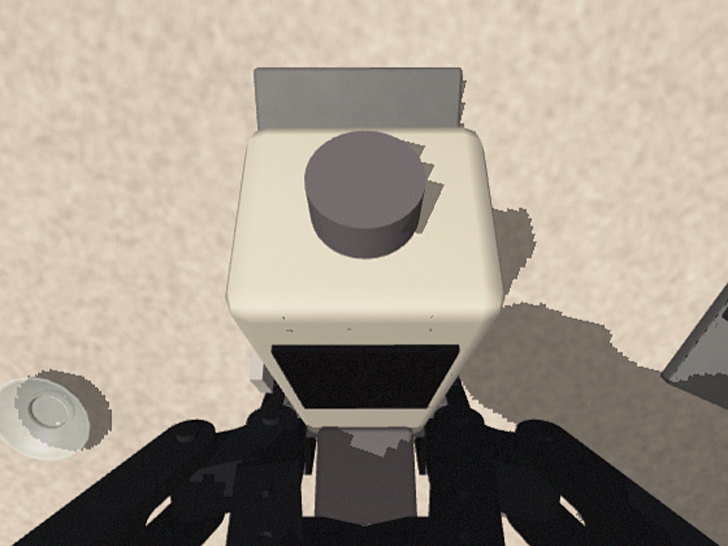

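Call:
drive_tool(deltas="0 -0.002 -0.002 0 0.02;0 -0.002 -0.003 0 0.02;0 -0.002 -0.003 0 0.031;0 -0.002 -0.003 0 0.033;0 -0.002 -0.003 0 0.036;0 -0.002 -0.003 0 0.04;0 -0.002 -0.003 0 0.05;0 -0.002 -0.003 0 0.05;0 -0.002 -0.003 0 0.05")

```text
clock: 14.8
eef_pos: [547.6, -14.5, 111.3]
tool_rot: [-3.142, -0.0, 0.195]
force: [-0.2, 0.3, -0.1]
width: 49.8
```

```bash
python3 - <<'E'
from h import *
im=imaging.get_image("wrist");save(im,"w13",s=1.3)
c,n=tilt2(im,200,310,230,335)
print(ctrl.read_state()["force"]); plan(545,-17,180,11.2)
im=imaging.get_image("scene");save(im,"s4",(210,130,330,260),5)
E
```

```text
face normal [-0.599 -0.142  0.788] tilt 38.0 dir 13.4 c [600.   -4.9 203.7] 5750 10156
[-0.02035309 -0.12532796 -0.07848691]
delta tool m [-0.003   0.0019 -0.0687] turn -0.03 | now [547.6 -14.5 111.3] yaw 11.17 rp [-3.1416 -0.    ] width 49.9 q [ 0.11  0.66 -0.21  1.91  0.23  0.6  -1.62] t 14.85
```

View pics/w13.png

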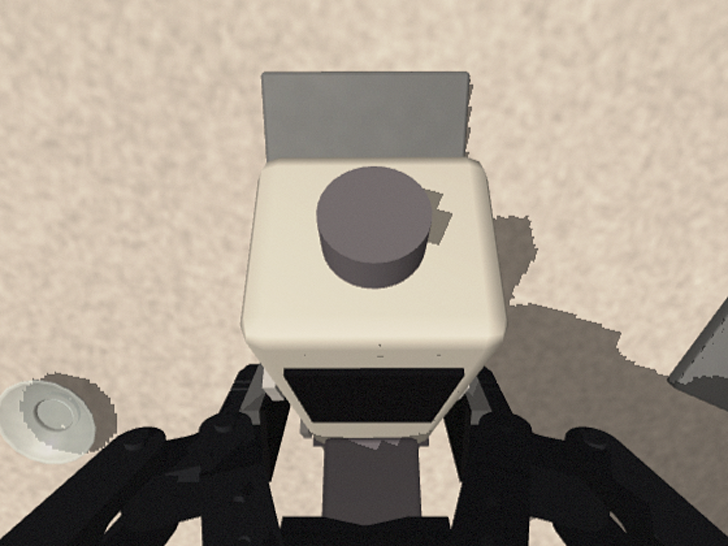

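View pics/s4.png

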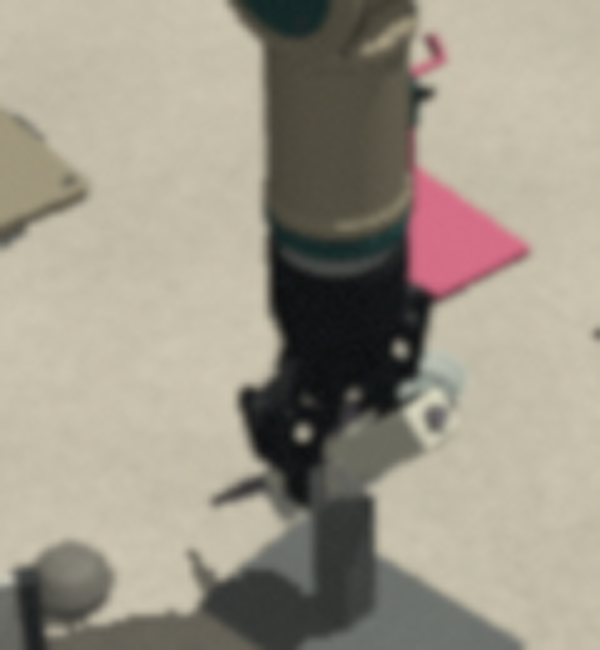

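Call:
drive_tool(deltas="0 0 -0.02 0 0.05;0 0 -0.05 0 0.055;0 0 -0.1 0 0.06;0 0 -0.15 0 0.06;-0.02 0 -0.2 0 0.06;-0.03 0 -0.23 0 0.06;-0.03 0 -0.23 0 0.06;-0.03 0 -0.23 0 0.06")

```text
clock: 15.9
eef_pos: [517.8, -20.4, 340.5]
tool_rot: [-3.141, 0.001, 0.195]
force: [0.2, -0.8, -0.8]
width: 59.7
```

```bash
python3 - <<'E'
from h import *
im=imaging.get_image("wrist");save(im,"w14",s=1.3)
P=cloud(im);Z=P[...,2];st=ctrl.read_state()
m=(Z>90)&(Z<250)&(np.mgrid[:420,:560][0]<330)&(abs(P[...,0]-550)<120)&(abs(P[...,1]+10)<45)
e=np.array([np.cos(.195),np.sin(.195)]);sx=np.array([*(e*.7071),.7071]);n=np.array([*(-e*.7071),.7071]);la=np.array([-e[1],e[0],0])
seat=np.array([541.8,-16.6,125.3]);D=P[m]-seat;s,h,l=D@sx,D@n,D@la
for a in range(-50,125,5):
    b=(s>=a)&(s<a+5)&(abs(l)<30)
    if b.sum()>5:print(a,b.sum(),"h",np.percentile(h[b],[10,50,90]).round(1),"l",np.percentile(l[b&(h>9)],[2,98]).round(1) if (b&(h>9)).sum()>3 else "")
for th in["pip_head","pip_mid","pip_hook","rest_seat"]:
    for r in models.landmark_of(im,th)[:2]:
        w=px2w(im,*r["point"]);d=w-seat;print(th,round(r["score"],2),np.round(r["point"]),w.round(1),"s,h,l",(d@sx).round(1),(d@n).round(1),(d@la).round(1))
plan(600,-5,250,11.2)
E
```

```text
-45 16 h [-5.6 12.5 13. ] l [-14.6  11.2]
-40 99 h [-7.7 13.2 13.8] l [-15.7  12. ]
-35 116 h [-13.2  12.5  13.8] l [-15.6  13.3]
-30 228 h [-15.7  -2.9  13.6] l [-15.3  12.1]
-25 75 h [12.7 13.3 14.1] l [-15.1  12.9]
-20 59 h [12.6 13.6 14.2] l [-16.2  12.8]
-15 12 h [11.2 12.6 13. ] l [-16.2  12.5]
-10 15 h [11.2 12.8 13.2] l [-15.9  13.5]
-5 17 h [11.3 12.8 13.2] l [-15.8  13.4]
0 15 h [11.3 13.  13.5] l [-15.6  13.2]
5 18 h [11.9 13.  14. ] l [-16.   13.1]
10 30 h [12.2 13.3 33.4] l [-16.1  12.8]
15 89 h [13.2 33.4 33.9] l [-15.   12.6]
20 117 h [12.9 33.2 33.9] l [-15.7  13.4]
25 116 h [ 3.4 33.2 33.8] l [-14.6  13.2]
30 186 h [-12.9  13.9  33.8] l [-15.3  12.2]
35 673 h [ 3.5 20.9 32. ] l [-12.5  11.2]
40 339 h [-15.4  -1.3  13.8] l [-15.3  13.2]
45 129 h [12.8 13.5 14.1] l [-15.   12.5]
50 137 h [12.7 13.5 14.1] l [-15.2  13.1]
55 151 h [12.7 13.4 14.1] l [-15.7  13.8]
60 126 h [12.5 13.8 14.7] l [-15.2  13.6]
65 154 h [13.1 14.2 15.1] l [-14.6  12.7]
70 162 h [13.1 14.4 15. ] l [-15.2  13.3]
75 180 h [13.1 14.3 15. ] l [-15.   13.1]
80 178 h [13.  14.3 15. ] l [-15.   12.9]
85 189 h [12.9 14.2 15. ] l [-14.6  13.4]
90 197 h [13.  14.2 15. ] l [-15.   13.8]
95 244 h [12.7 13.6 14.7] l [-15.3  13. ]
100 287 h [ 6.5 13.2 14. ] l [-15.   13.4]
105 767 h [-6.9  5.7 11.8] l [-14.2  12.6]
110 197 h [-2.3  2.8  6.9] l 
pip_head 0.63 [284.  90.] [597.5  -7.7 202.7] s,h,l 94.6 14.9 -2.0
pip_head 0.46 [14. 83.] [541.1 320.5   2.4] s,h,l -41.2 -132.6 330.8
pip_mid 0.86 [283. 152.] [548.4 -17.1 171. ] s,h,l 36.9 27.8 -1.8
pip_hook 0.77 [283. 150.] [549.6 -16.9 171.1] s,h,l 37.8 27.0 -1.8
rest_seat 0.84 [  8. 348.] [278.5 233.4 153. ] s,h,l -128.8 168.0 296.3
rest_seat 0.7 [437. 410.] [ 288.9 -250.   156.6] s,h,l -185.3 229.6 -180.0
delta tool m [0.0835 0.0009 0.0902] turn -0.02 | now [517.9 -20.3 340.2] yaw 11.18 rp [-3.141e+00  1.900e-03] width 59.6 q [ 0.2   0.34 -0.29  1.72  0.11  1.11 -1.5 ] t 16.15
```

View pics/w14.png

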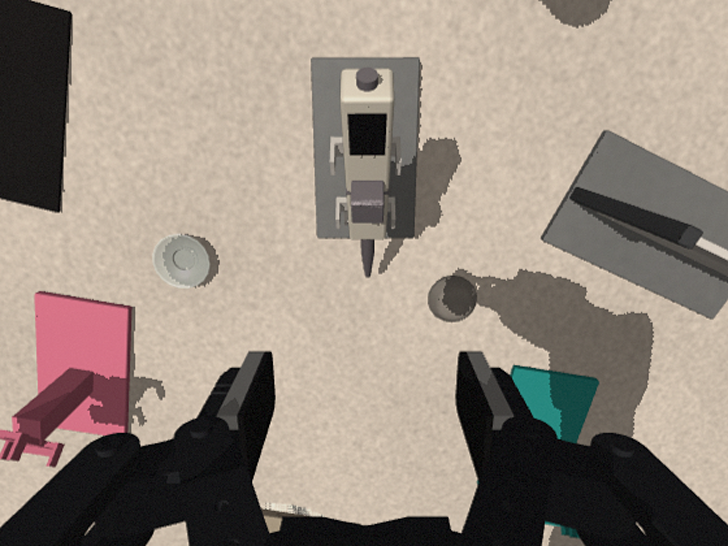

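```bash
python3 - <<'E'
from h import *
plan(597,-6.9,161,11.2)
E
```

```text
delta tool m [0.0802 0.0022 0.1792] turn -0.02 | now [517.9 -20.3 340.2] yaw 11.18 rp [-3.141e+00  1.900e-03] width 59.6 q [ 0.2   0.34 -0.29  1.72  0.11  1.11 -1.5 ] t 16.15
```

Call:
drive_tool(deltas="0.05 0.002 0 0 0.06;0.08 0.002 0.02 0 0.06;0.08 0.002 0.06 0 0.06;0.08 0.002 0.1 0 0.06;0.08 0.002 0.12 0 0.06;0.08 0.002 0.12 0 0.06;0.08 0.002 0.12 0 0.06")

```text
clock: 17.02
eef_pos: [597.7, -6.7, 222.0]
tool_rot: [3.142, -0.001, 0.195]
force: [-0.0, 0.1, -0.7]
width: 60.1
```

```bash
python3 - <<'E'
from h import *
im=imaging.get_image("wrist");save(im,"w15",s=1.3)
plan(597,-6.9,161,11.2)
E
```

```text
delta tool m [-0.001   0.0001  0.0614] turn -0.02 | now [597.9  -6.6 222.4] yaw 11.18 rp [ 3.1414e+00 -2.1000e-03] width 60.1 q [ 0.13  0.57 -0.26  1.68  0.18  0.92 -1.58] t 17.07
```

View pics/w15.png

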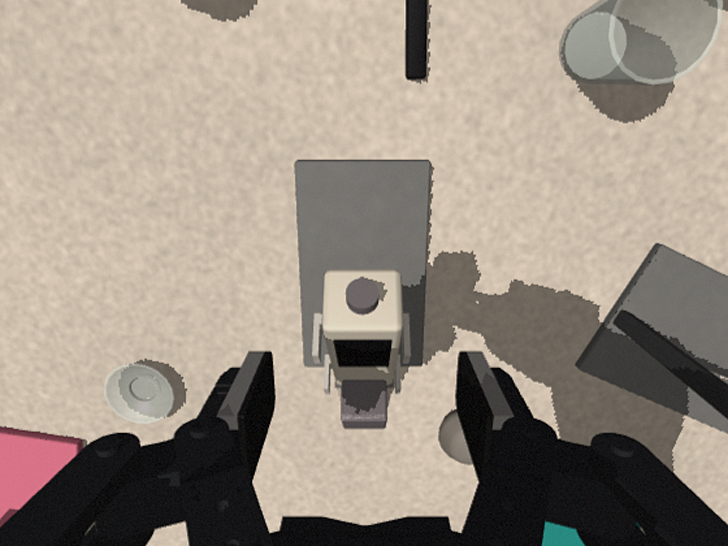

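Centred between the fingers (head at 363,310 in the picture). Descend and grip.

Call:
drive_tool(deltas="-0.001 0 0.03 0 0.06;-0.001 0 0.055 0 0.06;-0.001 0 0.061 0 0.06;-0.001 0 0.061 0 0.06;-0.001 0 0.061 0 0.02;-0.001 0 0.061 0 0.02;-0.001 0 0.061 0 0.02;-0.001 0 0.061 0 0.02;-0.001 0 0.061 0 0.02;-0.001 0 0.061 0 0.02")

```text
clock: 18.32
eef_pos: [596.9, -6.9, 161.6]
tool_rot: [3.141, -0.002, 0.195]
force: [0.1, 0.6, 6.1]
width: 29.5
```

```bash
python3 - <<'E'
from h import *
im=imaging.get_image("wrist");save(im,"w16",s=1.3)
print(ctrl.read_state()["force"]);plan(597,-6.9,220,11.2)
E
```

```text
[-0.31987504 -0.68606509  6.6782008 ]
delta tool m [ 0.0001  0.     -0.0584] turn -0.03 | now [596.9  -6.9 161.6] yaw 11.17 rp [ 3.1412e+00 -2.2000e-03] width 29.2 q [ 0.12  0.64 -0.24  1.74  0.21  0.78 -1.6 ] t 18.38
```

View pics/w16.png

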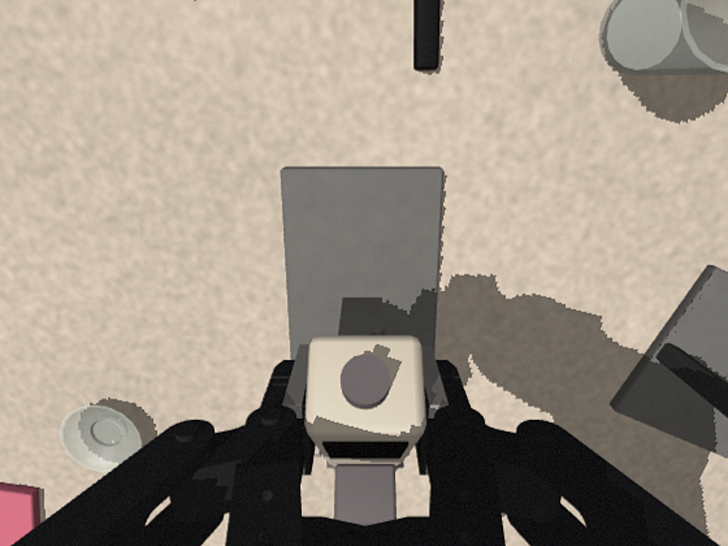

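Call:
drive_tool(deltas="0 0 -0.01 0 0.02;0 0 -0.025 0 0.02;0 0 -0.05 0 0.02;0 0 -0.08 0 0.02;0 0 -0.11 0 0.02;0 0 -0.14 0 0.02;0 0 -0.17 0 0.02;0 0 -0.185 0 0.02;0 0 -0.185 0 0.02")

```text
clock: 19.5
eef_pos: [596.4, -6.9, 346.3]
tool_rot: [3.141, -0.002, 0.195]
force: [-0.3, -0.4, -2.4]
width: 29.3
```

```bash
python3 - <<'E'
from h import *
im=imaging.get_image("wrist");save(im,"w17",s=1.3)
print(ctrl.read_state()["force"]);plan(710,-363,345,-13.2)
im=imaging.get_image("scene");save(im,"s5",(180,60,380,260),3.5)
E
```

```text
[-0.17153914  0.49795265 -2.0269118 ]
delta tool m [0.0431 0.3713 0.    ] turn 24.37 | now [595.7  -7.1 345. ] yaw 11.17 rp [-3.1416e+00  4.0000e-04] width 29.6 q [ 0.15  0.46 -0.28  1.51  0.13  1.19 -1.54] t 19.55
```

View pics/s5.png

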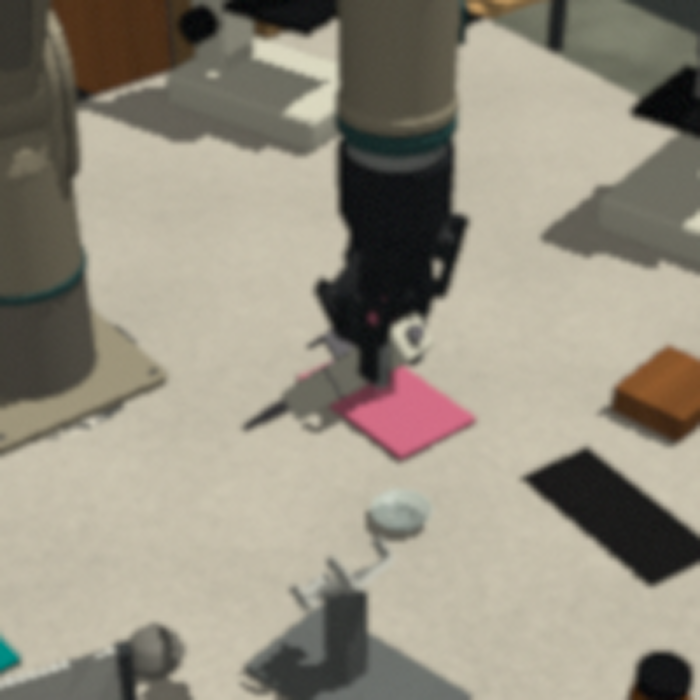

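View pics/w17.png

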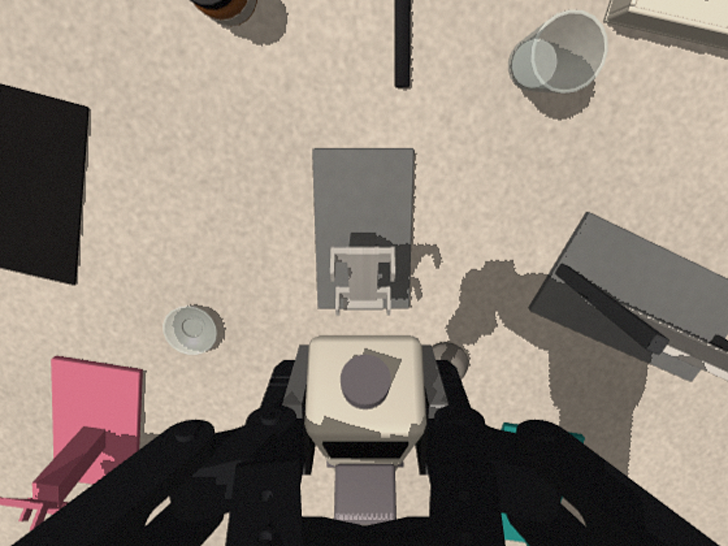

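Call:
drive_tool(deltas="0.015 0.03 -0.01 3 0.02;0.03 0.08 -0.02 6 0.02;0.045 0.13 -0.02 10 0.02;0.05 0.18 -0.02 14 0.02;0.05 0.23 -0.02 18 0.02;0.05 0.28 -0.02 22 0.02;0.047 0.33 -0.02 24.4 0.02;0.044 0.365 -0.02 24.4 0.02;0.043 0.371 -0.02 24.4 0.02;0.043 0.371 -0.02 24.4 0.02;0.043 0.371 -0.02 24.4 0.02")

```text
clock: 20.98
eef_pos: [710.6, -360.4, 365.2]
tool_rot: [-3.14, 0.001, -0.228]
force: [-0.8, 0.7, -1.6]
width: 29.5
```

```bash
python3 - <<'E'
from h import *
im=imaging.get_image("wrist");save(im,"w18",s=1.3)
print(ctrl.read_state()["force"]);plan(710,-363,300,-13.2)
im=imaging.get_image("scene");save(im,"s6",(40,120,300,340),3)
im=imaging.get_image("top");P=cloud(im);Z=P[...,2]
m=(Z>178)&(Z<192)&(P[...,0]>490)&(P[...,0]<600)&(P[...,1]>-440)&(P[...,1]<-200)
t=P[m];k=np.polyfit(t[:,1],t[:,0],1);print("top cam rail",k,len(t),np.degrees(np.arctan(-k[0])))
save(im,"t3",(320,130,440,240),5)
E
```

```text
[-0.9846884   0.35114509 -0.27371313]
delta tool m [-0.      0.0025  0.0655] turn 0.11 | now [ 710.6 -360.5  365.5] yaw -13.09 rp [-3.1404e+00  1.0000e-04] width 29.7 q [ 0.48  0.84 -0.13  0.72  0.09  1.59 -1.41] t 21.02
top cam rail [2.34149186e-01 6.17338191e+02] 103 -13.178345603712305
```

View pics/s6.png

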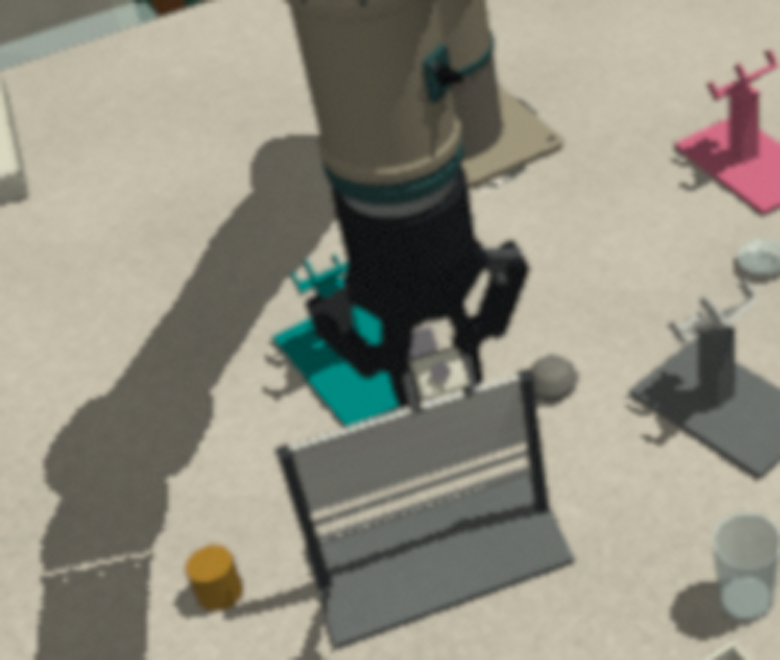

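View pics/t3.png

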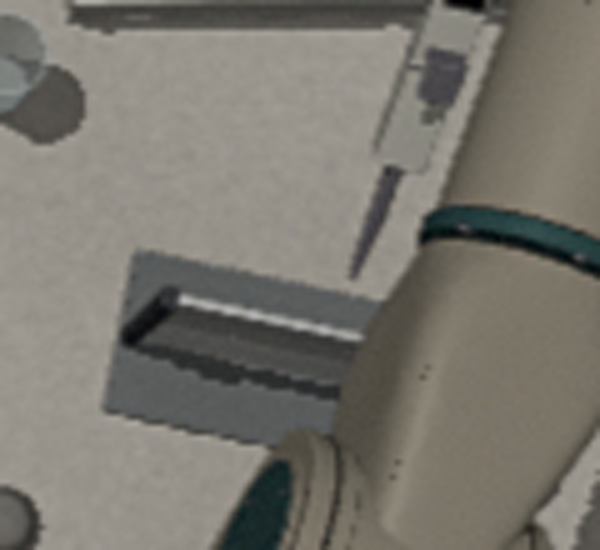

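```bash
python3 - <<'E'
from h import *
im=imaging.get_image("top")
n=np.array([.973,-.229])
for z in(205,220,235,250):
    w=px2w(im,390.4,185.6,plane=z)
    print(z,w.round(1),"dist from rail line",((w[0]-(.2348*w[1]+618.2))*.973).round(1))
p=ctrl.read_state()["eef_pos"];print("tcp dist",(p[0]-(.2348*p[1]+618.2))*.973)
P=cloud(im);print(P[178:188,386:396,2].round(0))
E
```

```text
205 [ 571.3 -336.3  205. ] dist from rail line 31.2
220 [ 568.7 -332.2  220. ] dist from rail line 27.7
235 [ 566.1 -328.2  235. ] dist from rail line 24.3
250 [ 563.6 -324.2  250. ] dist from rail line 20.9
tcp dist 172.3431992917663
[[ -1.   1.  -0.   4.  -1. 259. 262. 271. 264.   1.]
 [ -2.  -2.   2.  -1.  -0. 260. 260. 263.   4.  -3.]
 [ -3.   2.  -2.   1.  -1. 256. 258. 261.   8.  -5.]
 [  9.   0.  -1.  -2.  -3. 254. 256.   0.   2.   3.]
 [  2.  -1.  -1.   3. 252. 257. 255.   1.  -1.   3.]
 [  8.   0.  -3.   0. 249. 249. 247.   1.   2.   0.]
 [  4.  -4.   0.  -1. 246. 248.  -2.  -3.  -4.  -1.]
 [  2.  -4.   4. 242. 243. 240.  -1.  -1.  -2.   6.]
 [  1.   1.   4.   1.  -1.   3.  -3.   4.   6.  -7.]
 [ -1.   2.   0.   0.  -1.   1.   1.   1.  -5.  -6.]]
```

Call:
drive_tool(deltas="0 0.0025 0.02 0 0.02;0 0.0025 0.045 0 0.02;0 0.0025 0.065 0 0.02;0 0.0025 0.07 0 0.02;0 0.0025 0.07 0 0.02;-0.01 0.0025 0.07 0 0.02;-0.02 0.0025 0.07 0 0.02;-0.025 0.0025 0.07 0 0.02;-0.03 0.0025 0.069 0 0.02;-0.03 0.0025 0.069 0 0.02")

```text
clock: 22.42
eef_pos: [684.7, -358.8, 300.7]
tool_rot: [3.141, -0.013, -0.23]
force: [8.0, -1.6, 2.3]
width: 29.5
```

```bash
python3 - <<'E'
from h import *
print(ctrl.read_state()["force"]);plan(710,-363,300,-13.2)
im=imaging.get_image("scene");save(im,"s7",(90,180,260,340),4)
im=imaging.get_image("top");save(im,"t4",(320,130,440,240),5)
E
```

```text
[ 8.03483056 -1.60930775  2.29495358]
delta tool m [ 0.0256 -0.0017  0.0007] turn 0.0 | now [ 684.7 -358.8  300.7] yaw -13.2 rp [ 3.1407 -0.0133] width 29.5 q [ 0.5   0.79 -0.14  1.    0.1   1.35 -1.41] t 22.43
```

View pics/s7.png

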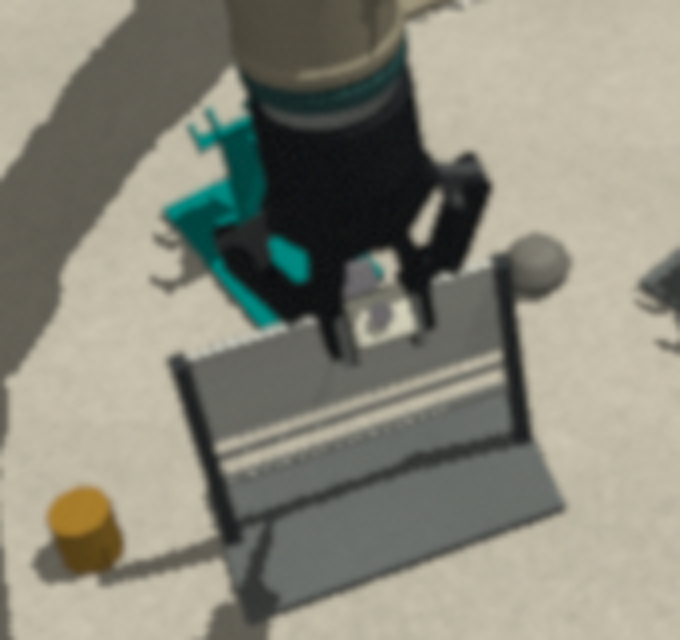

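View pics/t4.png

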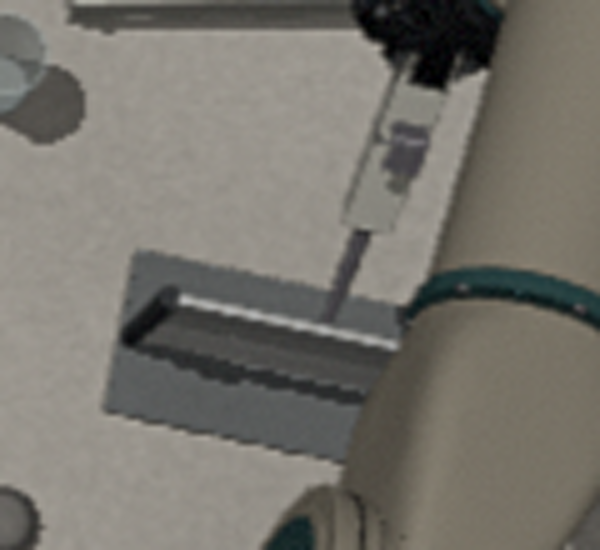

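Call:
drive_tool(deltas="-0.01 0 -0.002 0 0.02;-0.02 0 -0.004 0 0.02;-0.03 0 -0.007 0 0.02;-0.04 0 -0.01 0 0.02;-0.05 0 -0.013 0 0.02;-0.06 0 -0.016 0 0.02;-0.07 0 -0.019 0 0.02;-0.08 0 -0.022 0 0.02;-0.09 0 -0.025 0 0.02;-0.09 0 -0.025 0 0.02")

```text
clock: 23.78
eef_pos: [591.5, -337.5, 321.4]
tool_rot: [-3.141, 0.001, -0.231]
force: [2.1, -0.5, -1.3]
width: 28.9
```

```bash
python3 - <<'E'
from h import *
print(ctrl.read_state()["force"]);plan(710,-363,300,-13.2)
p=ctrl.read_state()["eef_pos"];print("tcp dist",(p[0]-(.2348*p[1]+618.2))*.973)
im=imaging.get_image("scene");save(im,"s8",(90,140,260,300),4)
im=imaging.get_image("top");save(im,"t5",(320,130,440,240),5)
im=imaging.get_image("wrist");save(im,"w19",s=1.3)
E
```

```text
[ 2.13972722 -0.47164207 -1.33281089]
delta tool m [ 0.1212 -0.0024  0.0214] turn -0.06 | now [ 591.5 -337.5  321.4] yaw -13.26 rp [-3.1415e+00  1.5000e-03] width 28.9 q [ 0.56  0.61 -0.15  1.29  0.09  1.25 -1.39] t 23.77
tcp dist 51.13537039047182
```

View pics/s8.png

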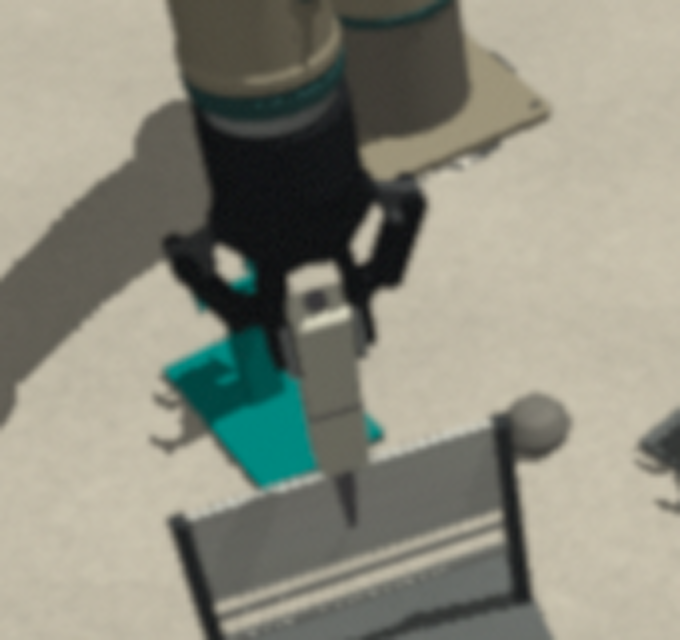

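View pics/t5.png

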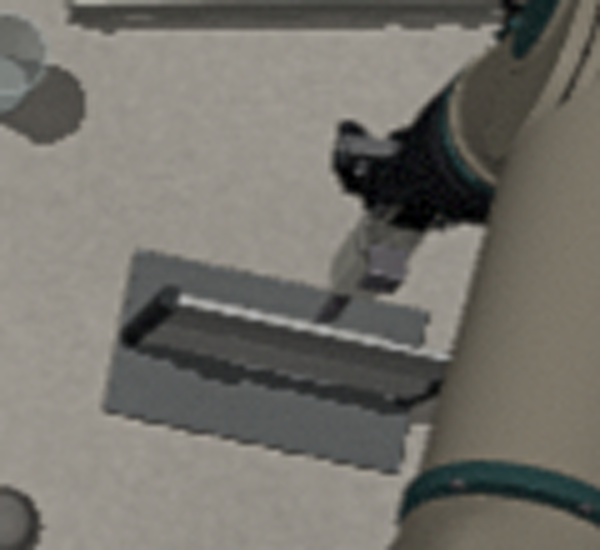

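View pics/w19.png

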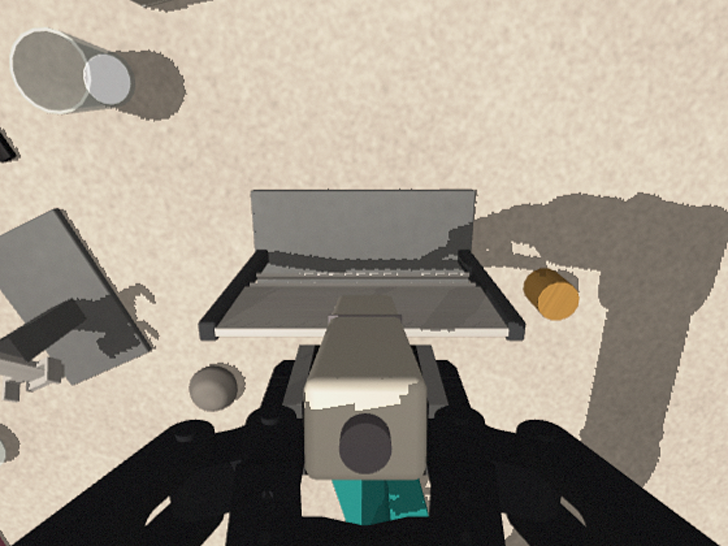

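Call:
drive_tool(deltas="-0.008 0 -0.002 0 0.02;-0.016 0 -0.004 0 0.02;-0.024 0 -0.006 0 0.02;-0.032 0 -0.008 0 0.02;-0.04 0 -0.01 0 0.02;-0.045 0 -0.01 0 0.02;-0.045 0 -0.01 0 0.02")

```text
clock: 24.8
eef_pos: [549.0, -327.3, 331.9]
tool_rot: [3.141, -0.001, -0.231]
force: [4.2, -1.0, -1.4]
width: 29.3
```

```bash
python3 - <<'E'
from h import *
print(ctrl.read_state()["force"]);plan(710,-363,300,-13.2)
st=ctrl.read_state();p=st["eef_pos"];print("tcp dist",(p[0]-(.2348*p[1]+618.2))*.973)
im=imaging.get_image("wrist");save(im,"w20",s=1.3)
e=np.array([np.cos(st["tool_rot"][2]),np.sin(st["tool_rot"][2])])
P=cloud(im);D=P-p;s=D[...,:2]@e;l=D[...,:2]@np.array([-e[1],e[0]]);z=P[...,2]
m=(abs(l)<12)&(s<60)&(s>-30)&(z>220)&(np.mgrid[:420,:560][0]<300)
for a in range(220,400,10):
    b=m&(z>=a)&(z<a+10)
    if b.sum()>8:print(a,b.sum(),"s",np.percentile(s[b],[5,50,95]).round(1))
im=imaging.get_image("scene");save(im,"s9",(90,140,260,300),4)
E
```

```text
[ 4.15553227 -0.97118359 -1.44639159]
delta tool m [ 0.1649 -0.0021  0.0319] turn -0.03 | now [ 549.  -327.3  331.9] yaw -13.23 rp [ 3.1415e+00 -1.2000e-03] width 29.3 q [ 0.58  0.53 -0.15  1.41  0.08  1.21 -1.38] t 24.8
tcp dist 7.4886881303724335
230 100 s [16.3 16.6 16.8]
240 148 s [16.4 16.7 16.9]
250 163 s [16.4 16.7 17.1]
260 192 s [16.5 16.9 17.2]
270 210 s [16.6 17.  17.3]
280 257 s [16.7 17.  17.4]
290 284 s [16.6 17.1 17.5]
300 331 s [16.8 17.2 17.6]
310 403 s [16.9 17.3 17.7]
320 465 s [17.  17.4 17.8]
330 553 s [17.  17.5 17.9]
340 665 s [17.1 17.5 18. ]
350 843 s [17.2 17.6 18.1]
360 1040 s [17.2 17.7 18.2]
370 369 s [17.3 17.9 18.4]
```

View pics/w20.png

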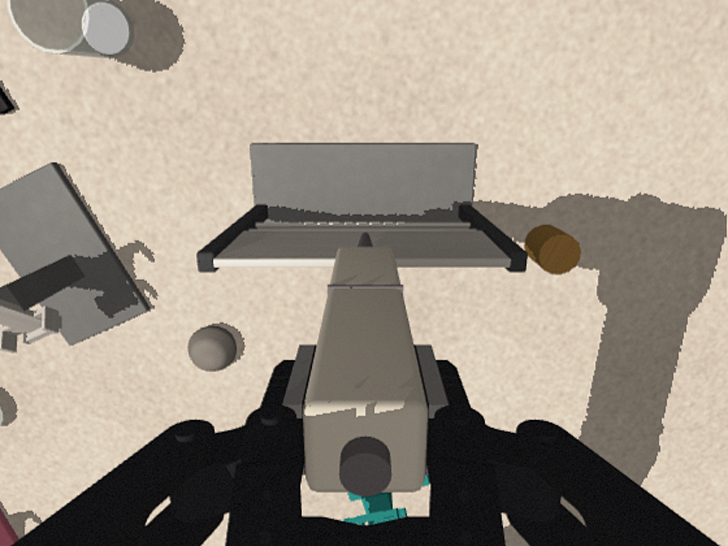

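View pics/s9.png

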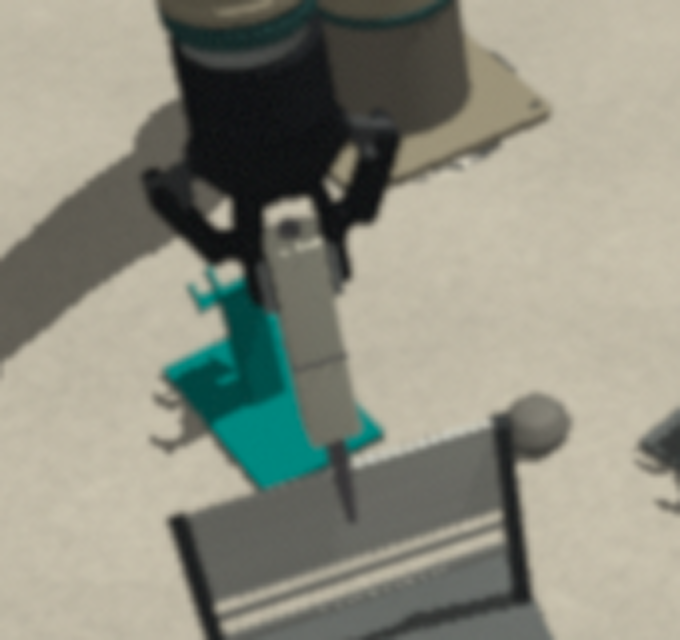

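```bash
python3 - <<'E'
from h import *
st=ctrl.read_state();p=st["eef_pos"]
im=imaging.get_image("wrist")
e=np.array([np.cos(st["tool_rot"][2]),np.sin(st["tool_rot"][2])])
P=cloud(im);D=P-p;s=D[...,:2]@e;l=D[...,:2]@np.array([-e[1],e[0]]);z=P[...,2]
m=(abs(l)>25)&(abs(l)<88)&(abs(s)<40)&(z>179)&(z<192)
print(m.sum(),np.percentile(s[m],[1,5,50,95,99]).round(1),np.percentile(z[m],[5,50,95]))
for a,b in((-88,-25),(25,88)):
    k=m&(l>a)&(l<b);print(np.median(s[k]).round(1),np.percentile(s[k],[3,97]).round(1))
m=(abs(s)<60)&(z>150)&(z<192)&(abs(l)<140);print("l ext",np.percentile(l[m],[.2,99.8]))
k=(abs(l)<12)&(z>365)&(z<400);print("head top z",np.percentile(z[k],[50,95]))
E
```

```text
1313 [-9.7 -9.4 -6.  -4.1 -3.9] [179.79108988 185.06278336 186.32666855]
-6.0 [-9.5 -4. ]
-6.0 [-9.5 -4. ]
l ext [-103.36889622  106.7038721 ]
head top z [380.2632344  386.68936378]
```

Call:
drive_tool(deltas="0.005 0 0 0 0.02;0.01 0 0 0 0.02;0.01 0 0.015 0 0.02;0.01 0 0.04 0 0.02;0.01 0 0.065 0 0.02;0.01 0 0.08 0 0.02;0.01 0 0.09 0 0.02;0.01 0 0.09 0 0.02;0.01 0 0.09 0 0.02")

```text
clock: 26.08
eef_pos: [559.2, -329.9, 242.2]
tool_rot: [3.141, -0.002, -0.231]
force: [0.1, 0.0, -1.3]
width: 29.4
```

```bash
cat > chk.py <<'E'
from h import *
import sys
st=ctrl.read_state();p=st["eef_pos"];print("force",st["force"].round(1),"width",st["width"].round(1),"tcp",p.round(1),"rp",st["tool_rot"].round(3))
im=imaging.get_image("wrist");save(im,sys.argv[1],s=1.3)
e=np.array([np.cos(st["tool_rot"][2]),np.sin(st["tool_rot"][2])])
P=cloud(im);D=P-p;s=D[...,:2]@e;l=D[...,:2]@np.array([-e[1],e[0]]);z=P[...,2]
m=(abs(l)>25)&(abs(l)<88)&(s>-50)&(s<30)&(z>181)&(z<192)
print("rail",m.sum(),np.percentile(s[m],[3,50,97]).round(1))
m=(abs(l)<12)&(s<60)&(s>-30)&(np.mgrid[:420,:560][0]<310)
for a in range(int(p[2])-110,int(p[2])+60,15):
    b=m&(z>=a)&(z<a+15)
    if b.sum()>8:print(a,b.sum(),"s",np.percentile(s[b],[5,50,95]).round(1))
im=imaging.get_image("scene");save(im,sys.argv[1]+"s",(90,160,260,320),4)
E
python3 chk.py w21
```

```text
Traceback (most recent call last):
  File "chk.py", line 3, in <module>
    st=ctrl.read_state();p=st["eef_pos"];print("force",st["force"].round(1),"width",st["width"].round(1),"tcp",p.round(1),"rp",st["tool_rot"].round(3))
                                                                                    ^^^^^^^^^^^^^^^^^
AttributeError: 'float' object has no attribute 'round'
```

```bash
sed -i 's/st\["width"\].round(1)/round(st["width"],1)/' chk.py; python3 chk.py w21
```

```text
force [ 0.1  0.  -1.3] width 29.4 tcp [ 559.2 -329.9  242.2] rp [ 3.141e+00 -2.000e-03 -2.310e-01]
rail 2352 [-20.1 -16.3 -14.3]
132 61 s [15.6 15.8 16. ]
147 211 s [15.7 16.  16.3]
162 262 s [15.9 16.2 16.5]
177 325 s [16.1 16.4 16.7]
192 431 s [16.1 16.6 17.1]
207 454 s [16.5 16.9 17.2]
222 629 s [16.7 17.1 17.5]
237 812 s [16.9 17.3 17.7]
252 1105 s [17.1 17.5 18. ]
267 1523 s [17.2 17.7 18.3]
282 933 s [17.3 17.9 18.5]
```

View pics/w21.png

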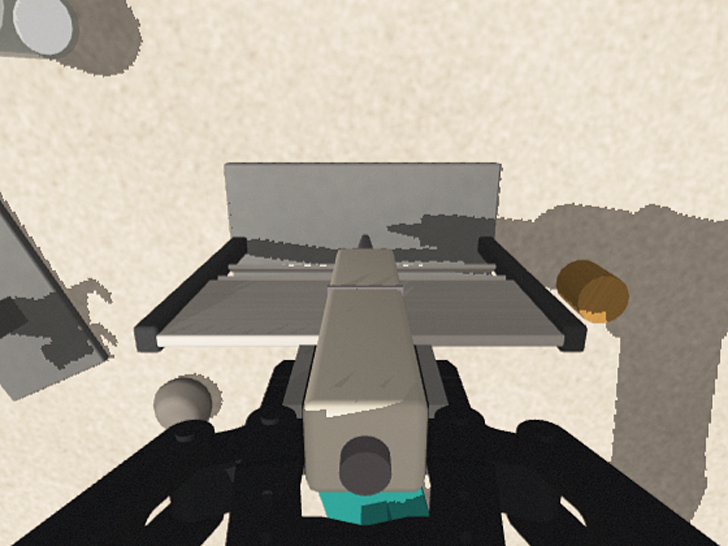

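View pics/w21s.png

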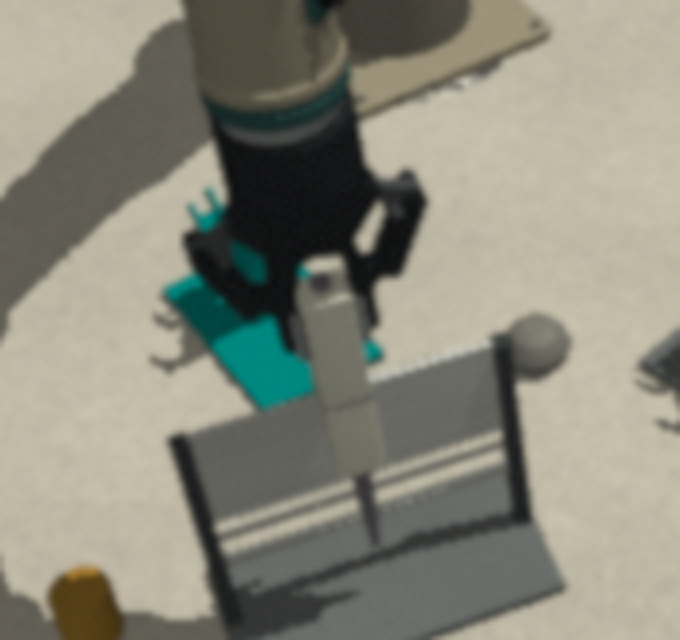

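Call:
drive_tool(deltas="0 0 0.006 0 0.02;0 0 0.012 0 0.02;0 0 0.018 0 0.02;0 0 0.022 0 0.02;0 0 0.025 0 0.02;0 0 0.027 0 0.02;0 0 0.027 0 0.02")

```text
clock: 27.05
eef_pos: [558.6, -329.6, 214.2]
tool_rot: [-3.142, 0.0, -0.231]
force: [0.3, -0.3, -0.9]
width: 29.3
```

```bash
python3 chk.py w22
```

```text
force [ 0.3 -0.3 -0.9] width 29.3 tcp [ 558.6 -329.6  214.2] rp [-3.142  0.    -0.231]
rail 2600 [-19.6 -15.6 -13.6]
104 61 s [15.4 15.6 15.8]
119 214 s [15.5 15.8 16.1]
134 258 s [15.7 16.1 16.4]
149 317 s [16.  16.3 16.7]
164 429 s [16.1 16.5 17. ]
179 459 s [16.4 16.8 17.2]
194 627 s [16.6 17.  17.4]
209 812 s [16.9 17.3 17.7]
224 1093 s [17.1 17.5 18. ]
239 1525 s [17.2 17.8 18.3]
254 945 s [17.4 17.9 18.5]
```

View pics/w22s.png

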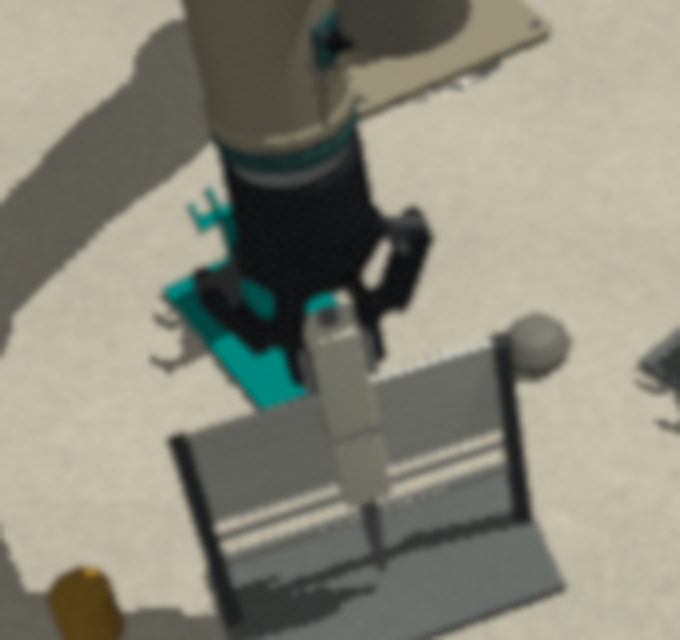

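No contact yet at TCP 214; the hook is down past the rail top by about 16 mm. Lower further until it bears.

Call:
drive_tool(deltas="0 0 0.001 0 0.02;0 0 0.002 0 0.02;0 0 0.003 0 0.02;0 0 0.004 0 0.02;0 0 0.004 0 0.02")

```text
clock: 27.78
eef_pos: [558.8, -329.6, 211.4]
tool_rot: [3.141, -0.001, -0.231]
force: [-0.9, 0.7, 5.3]
width: 29.4
```

Call:
drive_tool(deltas="0 0 0 0 0.031;0 0 0 0 0.033;0 0 0 0 0.036;0 0 0 0 0.042;0 0 0 0 0.05;0 0 0 0 0.055;0 0 0 0 0.055")

```text
clock: 28.65
eef_pos: [558.7, -329.6, 210.3]
tool_rot: [-3.142, -0.0, -0.231]
force: [-0.2, 0.1, -0.2]
width: 55.3
```

```bash
python3 chk.py w23
```

```text
force [-0.2  0.1 -0.2] width 55.3 tcp [ 558.7 -329.6  210.3] rp [-3.142 -0.    -0.231]
rail 2276 [-19.7 -15.6 -13.7]
100 50 s [11.8 12.1 12.4]
115 182 s [12.4 12.9 13.3]
130 216 s [13.4 13.9 14.5]
145 273 s [14.4 15.  15.5]
160 368 s [15.5 16.  16.7]
175 376 s [16.6 17.1 17.6]
190 536 s [17.5 18.1 18.6]
205 709 s [18.5 19.1 19.7]
220 944 s [19.5 20.2 20.8]
235 1325 s [20.6 21.2 21.9]
250 1795 s [19.  21.4 22.3]
```

View pics/w23.png

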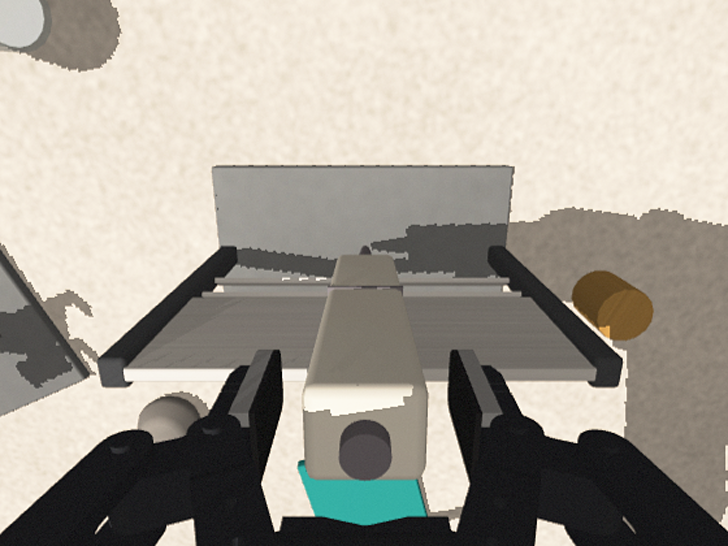

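View pics/w23s.png

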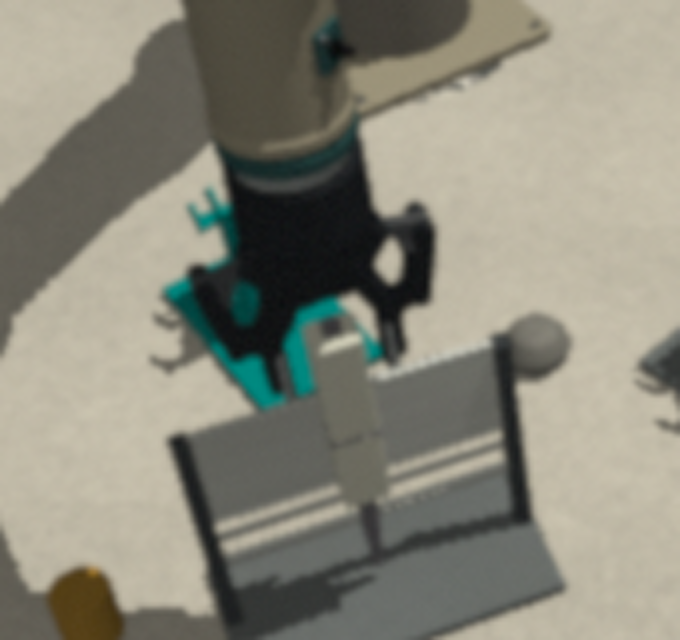

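Call:
drive_tool(deltas="0 0 -0.02 0 0.06;0 0 -0.05 0 0.065;0 0 -0.09 0 0.065;0 0 -0.14 0 0.065;-0.02 0 -0.18 0 0.065;-0.04 0 -0.2 0 0.065;-0.06 0 -0.21 0 0.065;-0.06 0 -0.21 0 0.065;-0.06 0 -0.21 0 0.065")

```text
clock: 29.88
eef_pos: [500.6, -315.8, 419.9]
tool_rot: [-3.141, 0.0, -0.231]
force: [1.3, 0.3, -0.5]
width: 65.1
```

```bash
python3 chk.py w24
python3 - <<'E'
from h import *
im=imaging.get_image("top");save(im,"t6",(100,120,440,340),2.3)
im=imaging.get_image("wrist")
for r in models.landmark_of(im,"pip_hook")[:2]:print(r["score"],px2w(im,*r["point"]).round(1))
E
```

```text
force [ 1.3  0.3 -0.5] width 65.1 tcp [ 500.6 -315.8  419.9] rp [-3.141  0.    -0.231]
0.69 [ 541.3 -326.4  191.7]
0.61 [ 473.8 -480.6   46.1]Traceback (most recent call last):
  File "chk.py", line 8, in <module>
    print("rail",m.sum(),np.percentile(s[m],[3,50,97]).round(1))
                         ~~~~~~~~~~~~~^^^^^^^^^^^^^^^^
    return _quantile_unchecked(
        a, q, axis, out, overwrite_input, method, keepdims, weights)
    return _ureduce(a,
                    func=_quantile_ureduce_func,
    ...<5 lines>...
                    overwrite_input=overwrite_input,
                    method=method)
    r = func(a, **kwargs)
    result = _quantile(arr,
                       quantiles=q,
    ...<2 lines>...
                       out=out,
                       weights=wgt)
    slices_having_nans = np.isnan(arr[-1, ...])
                                  ~~~^^^^^^^^^
IndexError: index -1 is out of bounds for axis 0 with size 0
```

View pics/w24.png

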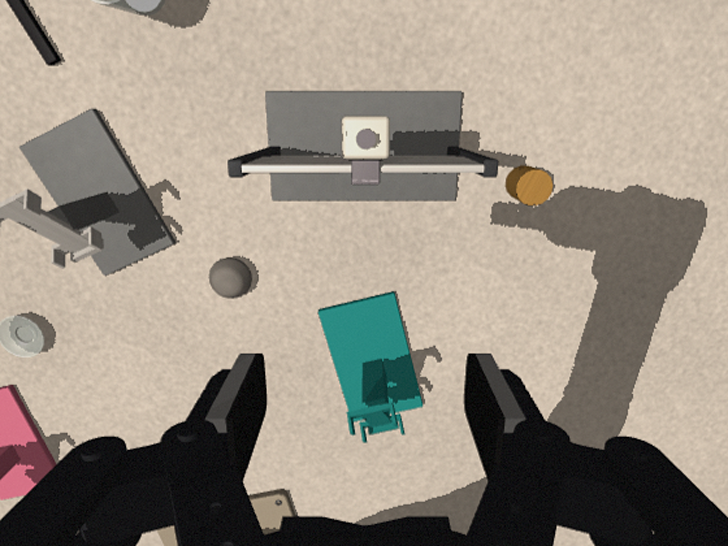

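View pics/t6.png

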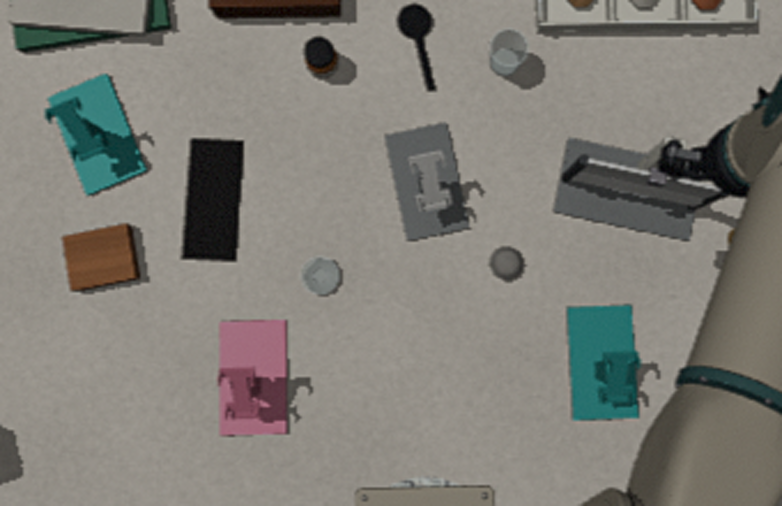

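The pipettor hangs on the rail: handle at (365,137) on the far side of the panel, hook over the rail at (365,170). The bystanders have not moved, and the robot is clear.

```bash
python3 -c "
from cell import ctrl
print(ctrl.finish_job())"
```

```text
the job is handed in; nothing more can be done
None
```

I laid the pipettor in the grey rest, let it go, took it afresh by its head, and hung it on the rail. I handed the job in at about 30 s.

- **In the rest:** I gripped it near its balance point and tilted it by pressing it down onto the upper end of the trough. After release it lay at 45°, hook up, within about 1 mm of home.
- **On the rail:** I stood it upright by drawing its tip against the far face of the panel. Then I lowered the hook until the rail bore about 5 N, and let go.
- **Last checks:** The pictures show the hook over the rail and the handle on the side away from the base. It leans about 4° against the panel, as I would expect for a free hang. The gripper is open and clear, and the bystanders I could see are where they started. The brass weight was mostly hidden by the arm in the last top view, but the wrist view shows it standing in place.
- **Forces:** The most I read at the wrist was about 37 N, while pressing the pipettor into the rest.
- **Checks that failed or disagreed:**
  - My face-fit gave wrong tilt readings on some views while the pipettor was going into the rest; I did not rely on those.
  - The last run of my rail-check script stopped with an error because no rail pixels fell in its window, so the final check rests on the pictures.
  - The network's second guess for the hook, at a score of 0.61, lay about 165 mm away from the real one and was ignored.

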